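Trim the battery charger with a plastic tuning tool

ROBOT

A 6-joint arm with a two-finger parallel gripper is mounted at the origin on the work surface. World frame = base frame: x ahead of the robot, y to its left, z up, the work surface at z = 0. Lengths are in mm, angles in rad, forces in N, time in s.
With the tool pointing down it reaches from about 350 to 975 mm from the base axis. Payload 7.1 kg.
Tool frame: the origin (TCP) lies at the very end of the fingers, on their centre line; the grasp point (between the pads) lies 19 mm behind it; z points along the fingers, x is the direction in which the jaws open and shut, and the axes are right-handed (so a half turn about z gives the same grasp; the last joint's range is limited). The gripper opens to 88 mm and grips with 3 to 60 N. Pads are 20 mm wide; open, the fingers measure 115 mm over their backs; the gripper's body (75 mm by 178 mm) begins 61 mm behind the grasp point.
Start: joints at [-1.349, 0.423, 1.63, -0, 1.089, -0.019], TCP at [149.069, -606.946, 222.675] pointing down, gripper open.
Joint ranges: [-3, 3], [-0.9, 2.11], [0.09, 2.58], [-1.31, 4.45], [0.11, 2.69], [-2.54, 2.54]. Speed limits (rad/s): [2.39, 2.39, 3.01, 3.14, 3.14, 3.14].

INTERFACE

Orientations are given as a rotation vector (axis times angle).
In Python, from workcell import * gives the robot as it stands.
- The arm moves only by the tool arm_command, never from a script. Its argument "increments" is a list of rows, each a list of 2 entries, a list of its own where there are three numbers: the shift along the tool's x, y, z in cm, then the turn about the tool's z in degrees. In form: [[[dx, dy, dz], turn], ...]. A call has 1 to 20 rows; each row shifts and turns the pose as measured when the row begins, along the tool's axes as they then stand; what a row does not reach is not made up. A row lasts 1/10 s, in which the tool goes at most 50 mm and 8.59 degrees, less where a joint would pass 70% of its speed; a pose out of reach is approached as far as the arm can. A call is refused whole if a number of a shift passes 5 or a number of a turn 8.59, either way. A call with a gripper value outside its range is refused whole. "gripper" is the opening, from 0 (shut) to 1 (fully open), set as the call begins (left out, the last holds). The fingers move at their own pace and stop on an object; the grip force is fixed at half the most. Time passes only in rows, so rows that do not move let the fingers close. It gives the time, the measured TCP pose, the force and the opening at its end, in the units of the state.
- get_obs(): the state, without advancing time (a new reading comes with each control period).
- get_image(name): name is "scene" or "side" or "wrist"; returns the picture (400x640x3 uint8, red, green, blue); there is no depth.
- camera_params(name): a dict with "K" (3x3 intrinsics, pixels), "rvec" (rotation vector, rad) and "tvec" (3), from world to camera coordinates, as OpenCV has them; the wrist camera has in their place "T_tool_cam" (4x4, takes a point from camera to tool coordinates, whose origin is the TCP and whose axes are the tool frame's). Camera axes: x right, y down, z forward; pixel columns grow to the right and rows downward; lengths in mm; the calibration is good to about 2 mm. A picture is of the moment at which its call begins: read the wrist's pose just before it. camera_params takes no time and is no camera call.
- close_job(): hands the job in, once; it reports no verdict.
The state is a dict: "t": time; "qpos": joint angles; "qvel": joint speeds; "joint_torque": joint torques, N m; "ee_pos": TCP position; "orientation": TCP orientation; "ft_force": force on the tool from outside, world axes, zero at the start; "moment": the same for the moment, N m; "width": finger opening in mm.
Only numpy, scipy, OpenCV 4.12 (cv2) and the standard library are available. Lean on these libraries where they do the work, as an engineer would, in place of code of your own. Each camera call takes 0.05 s, during which the arm holds its last target.

TASK

The blue battery charger reads low. Take the orange plastic tuning tool out of its wooden holder, feel its blade into the slot of the charger's trimmer screw, pressing only lightly, and turn the screw with the tool until the gauge needle stands in the middle of the green band. Touch the charger only with the tool. Then stand the tool upright in its holder again, fully home, without disturbing anything else on the bench.

Things in the scene. Friction and masses are not known exactly. Their poses are not given: they have to be found in the camera images.
- tool: Orange plastic tuning tool, 102 mm tall, 40 g, upright in the holder, blade down. Origin at the middle of the blade's lower edge, z up. From the bottom: flat blade 14 mm wide (along x) x 3 mm thick (along y) x 10 mm tall; shaft 9 mm across up to 45 mm; round flange 34 mm across from 45 to 50 mm, resting on the holder's top; handle from 50 to 102 mm.
- tool_handle (a point): Centre of the tuning tool's handle, 75 mm above the blade's lower edge and 25 mm above the flange's upper face; axes as the tool's. The handle is 16 x 16 mm square, 52 mm tall, faces square to the tool's x and y, a black band near its top. A grip of about 40 N holds it firmly.
- holder: Fixed wooden block 80 x 80 x 55 mm, origin at the centre of its underside. In its top, at the centre, a round hole 19 mm across and 50 mm deep with a small chamfer. The tool hangs in it by its flange: fully home its blade edge is 10 mm, and its handle centre 85 mm, above the holder's underside.
- trimmer (a point): Trimmer screw's axis at the height of its brass top face (unpressed); axes are the charger's. Brass head 21 mm across, its face 13 mm above a black can, with one slot across the whole face, 5.6 mm wide, 6.5 mm deep. The slot's direction differs from unit to unit and is not reported: at the start it lies within 53 degrees either side of the charger's y axis. Clockwise from above raises the needle.
- trimmer_base (a point): The point on the charger's top under the trimmer's axis, 22 mm below the brass face. The screw is sprung: it gives up to 4 mm, 2 N to start and 1.3 N per mm, then is solid; over 15 N breaks it. A blade pressed 1 to 3 mm down on the face and turned slowly drops in when it meets the slot: the head springs up, the force vanishes; lower it a few mm more. It takes 0.035 N m to turn and stays where left.
- charger: Blue battery charger, fixed, 220 (x) x 300 (y) x 80 mm tall, origin at the centre of its underside; top face 80 mm up. The trimmer screw is at x -35, y -75 mm; the gauge, a flat white dial 128 mm across and under 15 mm tall, at y +70 mm on its top. Reported positions can be 3 mm off, more than the blade's sideways play of 1.3 mm: if a sweep finds no slot, shift 1 to 2 mm along the charger's x and sweep again.
- needle (a joint): Black needle of the charger's gauge, rad; 0 is the middle of the green band and the band reaches 0.15 to either side. Negative is low (red, towards the charger's +y), positive high (yellow). At the start it stands between -0.65 and -0.4. It turns as much as the trimmer screw does; the blade has up to 0.4 rad of play in the slot. End stops at -1 and 1.
- spanner: Steel spanner about 160 mm long lying on the bench; loose, to be left alone; origin at its handle.
- spray: Blue spray can, 56 mm across, 170 mm tall, red cap; loose, to be left alone; origin at the centre of its underside.
- jar: Glass jar with yellow lid, 60 mm across, 75 mm tall; loose, to be left alone; origin at the centre of its underside.
- mug: White mug, 80 mm across, 90 mm tall; loose, to be left alone; origin at the centre of its underside.
- socket: Steel ring-shaped socket, 26 mm across, 28 mm tall, standing on the charger's top near its far right corner; loose, to be left alone; origin at the centre of its underside.
- fusebox: Red box of fuses, 60 x 45 x 25 mm; loose, to be left alone; origin at the centre of its underside.
- pulley: Flat aluminium disc, 70 mm across, 22 mm tall; loose, to be left alone; origin at the centre of its underside.
Mind the look-alikes: they are no part of the job. Several things have the shape of the holder; the one meant has the colours described above.

How it is judged (in metres and radians):
On the way, in this order (a step that is already met when the one before it is completed fails the run):
1. the tuning tool is lifted clear of its holder (z of tool_handle in the frame of holder above 0.14 m), for 0.1 s.
2. the tool, upright with its blade on the trimmer screw, has brought the needle into the green band (value of joint needle between -0.15 and 0.15 rad and horizontal distance between tool and trimmer below 0.006 m and z of tool in the frame of trimmer below 0 m and angle between tool's own z axis and vertical below 0.2 rad), for 0.2 s.
At the end, for the whole second after the job is handed in: The needle stands in the green band (within 0.15 rad of its middle) and the tuning tool stands at rest upright (within 0.1 rad) and fully home in its holder: handle centre within 6 mm of the hole's axis and within 3 mm of its seated height (value of joint needle between -0.15 and 0.15 rad and horizontal distance between tool_handle and holder below 0.006 m and z of tool_handle in the frame of holder below 0.088 m and angle between tool_handle's own z axis and vertical below 0.1 rad and linear speed of tool below 0.02 m/s); the robot touches nothing.
It fails at once if more than 15 N between the tool and the charger or its trimmer (contact force between tool and charger above 15 N).
It fails at once if the robot itself touches the charger or its trimmer with more than 2 N (contact force between any of the fingers, the arm and charger above 2 N).
It fails at once if something else on the bench is moved by more than 20 mm or tipped (distance of any of spanner, spray, jar, mug, socket, fusebox, pulley from where it was at the start of the episode above 0.02 m or angle between any of spanner, spray, jar, mug, socket, fusebox, pulley's own z axis and vertical above 0.3 rad).
It also fails if it takes over 72 s, if anything falls off the work surface, if the arm or the gripper's body presses on something with over 40 N, if the wrist force passes 120 N, or if a joint passes its speed limit or range.

## Working session

There is one attempt and no reset: what is moved stays moved. The work goes in short steps, Python scripts to look and compute and a tool call to move; the robot and the scene stay as the last step left them, time stands still between calls to the robot, and variables do not carry over. Pictures are saved under pics/ and viewed, and the job is handed in when it is done.

Besides the shell and the picture viewer there is one more tool, called as name(argument=value, ...) on one line, values as JSON. arm_command: Moves the arm, as the interface text tells. Its arguments: {"type":"object","properties":{"increments":{"type":"array","items":{"type":"array"}},"gripper":{"type":"number"}},"required":["increments"]}

```bash
mkdir -p pics; ls; python3 - <<'E'
from workcell import *
import cv2
print(get_obs())
for n in ["scene","side","wrist"]:
    cv2.imwrite(f"pics/{n}0.png",get_image(n)[:,:,::-1]); print(n,camera_params(n))
E
```

```text
pics
{'t': 0.0, 'qpos': array([-1.34896496e+00,  4.23859240e-01,  1.63071958e+00,  4.30645735e-06,
        1.08859624e+00, -1.89690724e-02]), 'qvel': array([ 8.15853866e-04, -2.64352696e-03,  1.25772972e-03, -1.00796080e-03,
       -1.33301238e-03, -6.99199542e-05]), 'joint_torque': array([-2.90119551e-04, -5.44622040e+01, -2.73667663e+01,  6.42406382e-02,
        2.26759032e-02, -1.40538077e-04]), 'ee_pos': array([ 148.96774614, -606.39221687,  221.87859329]), 'orientation': array([-2.47138443e+00,  1.93792666e+00,  1.92214863e-03]), 'ft_force': array([ 0.0322614 , -0.08582329,  0.60421084]), 'moment': array([-0.03357929, -0.01455582,  0.01199613]), 'width': 87.68038216344719}
scene {'K': array([[505.67317918,   0.        , 316.64354745],
       [  0.        , 505.67317918, 206.11352699],
       [  0.        ,   0.        ,   1.        ]]), 'rvec': array([ 1.63928782,  2.03883021, -0.74733102]), 'tvec': array([ 112.71904237, -351.01511538, 1831.76682102])}
side {'K': array([[396.89632686,   0.        , 314.57745914],
       [  0.        , 396.89632686, 200.90725494],
       [  0.        ,   0.        ,   1.        ]]), 'rvec': array([ 0.64140775, -2.70176413,  1.05372692]), 'tvec': array([ 477.27087369,  249.57420688, 1065.76980728])}
wrist {'K': array([[339.96656188,   0.        , 320.88314762],
       [  0.        , 339.96656188, 204.21059051],
       [  0.        ,   0.        ,   1.        ]]), 'T_tool_cam': array([[ 9.99999525e-01, -9.22832268e-04,  3.14851103e-04,
         1.42346701e+00],
       [ 8.07579852e-04,  9.64815174e-01,  2.62927798e-01,
        -7.19380222e+01],
       [-5.46411378e-04, -2.62927419e-01,  9.64815461e-01,
        -1.62707012e+02],
       [ 0.00000000e+00,  0.00000000e+00,  0.00000000e+00,
         1.00000000e+00]])}
```

View pics/scene0.png

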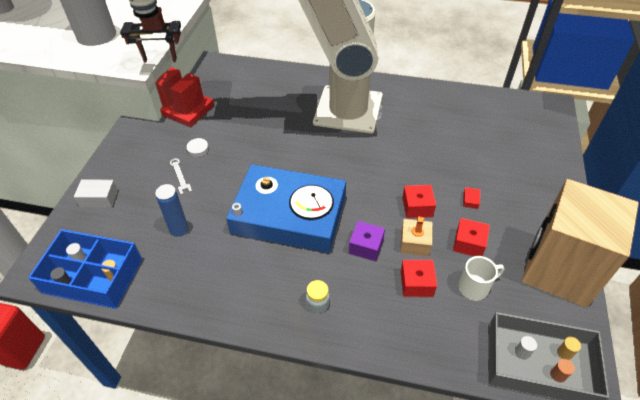

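View pics/side0.png

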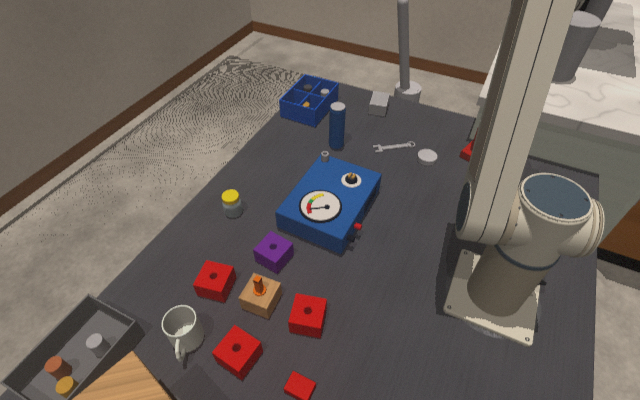

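View pics/wrist0.png

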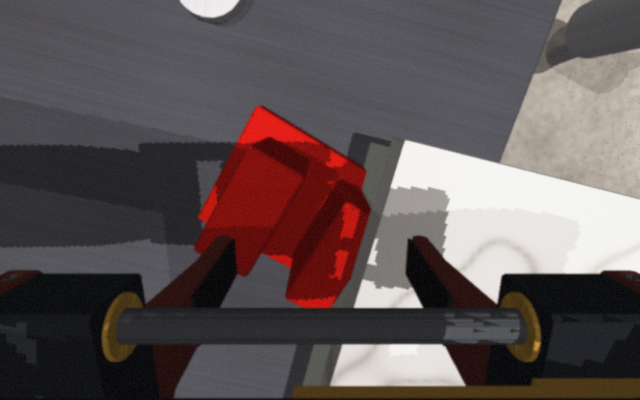

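The scene view shows the wooden holder with the orange tool at (417,235). The look-alike holders are purple at (367,240) and red at (419,201), (472,237) and (419,278). Other orange items are at (563,370) and (570,348) in the grey tray and (109,268) in the blue bin. I choose the wooden one at (417,235) and will check it in close crops.

```bash
python3 - <<'E'
import cv2, numpy as np
s=cv2.imread("pics/scene0.png"); d=cv2.imread("pics/side0.png")
r=lambda im,x,y,w,h,k:cv2.resize(im[y:y+h,x:x+w],None,fx=k,fy=k,interpolation=cv2.INTER_CUBIC)
cv2.imwrite("pics/c1.png",np.vstack([r(s,222,155,130,95,6)[:570]]))
a=r(s,390,205,60,60,6);b=r(d,230,260,60,60,6)
cv2.imwrite("pics/c2.png",np.hstack([a,b]))
cv2.imwrite("pics/c3.png",r(d,270,145,120,110,5))
E
```

```text
(no output)
```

View pics/c1.png

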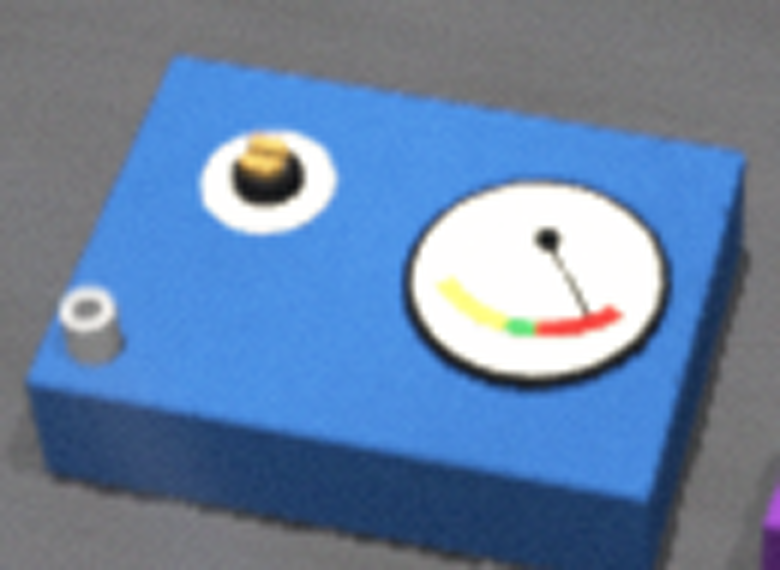

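View pics/c2.png

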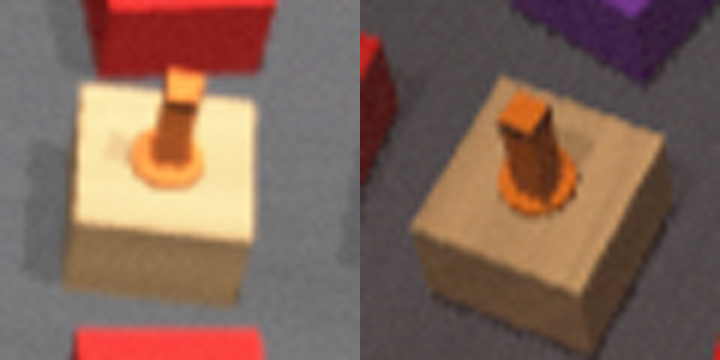

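View pics/c3.png

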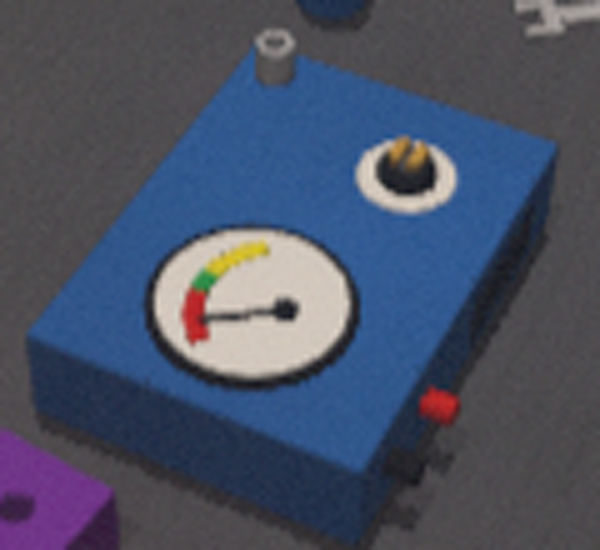

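The crops show the orange tool with a black-topped band in the wooden block (the right one). The charger needle stands in red, and the brass slot is visible.

```bash
cat > h.py <<'E'
from workcell import *
import cv2, numpy as np
from scipy.optimize import least_squares
from scipy.spatial.transform import Rotation as R
def proj(n,P):
    c=camera_params(n); return cv2.projectPoints(np.float64(P).reshape(-1,3),c["rvec"],c["tvec"],c["K"],None)[0].reshape(-1,2)
def box(p,hx,hy,z):
    c,s=np.cos(p[2]),np.sin(p[2]); q=np.array([[-hx,-hy],[hx,-hy],[hx,hy],[-hx,hy]])
    return np.c_[q@np.array([[c,s],[-s,c]])+p[:2],np.full(4,z)]
def wproj(P,o):
    """world pts -> wrist px, o = obs"""
    c=camera_params("wrist");T=np.eye(4);T[:3,:3]=R.from_rotvec(o["orientation"]).as_matrix();T[:3,3]=o["ee_pos"]
    M=np.linalg.inv(T@c["T_tool_cam"]);q=np.float64(P).reshape(-1,3)@M[:3,:3].T+M[:3,3]; q=q@c["K"].T; return q[:,:2]/q[:,2:]
def wray(uv,z,o):
    c=camera_params("wrist");T=np.eye(4);T[:3,:3]=R.from_rotvec(o["orientation"]).as_matrix();T[:3,3]=o["ee_pos"];M=T@c["T_tool_cam"]
    uv=np.float64(uv).reshape(-1,2);d=np.c_[uv,np.ones(len(uv))]@np.linalg.inv(c["K"]).T@M[:3,:3].T;p=M[:3,3]
    return p+d*((z-p[2])/d[:,2])[:,None]
def ray(n,uv,z):
    c=camera_params(n);Rm=cv2.Rodrigues(c["rvec"])[0];uv=np.float64(uv).reshape(-1,2)
    d=np.c_[uv,np.ones(len(uv))]@np.linalg.inv(c["K"]).T@Rm;p=-Rm.T@c["tvec"]
    return p+d*((z-p[2])/d[:,2])[:,None]
E
python3 - <<'E'
from h import *
cr=lambda L,x,y,k:(np.array(L,float)+.5)/k-.5+[x,y]
A=cr([(175,57),(745,155),(645,500),(30,382)],222,155,6)
B=cr([(555,148),(360,472),(28,338)],270,145,5)
print(ray("scene",A,80).round(1)); print(ray("side",B,80).round(1))
H=cr([(80,85),(255,100),(248,240),(70,222)],390,205,6);G=cr([(143,77),(305,137),(230,290),(55,230)],230,260,6)
print(ray("scene",H,55).round(1)); print(ray("side",G,55).round(1))
t=[("trim",cr([(268,155)],222,155,6),cr([(407,152)],270,145,5),102),("pivot",cr([(547,239)],222,155,6),cr([(285,309)],270,145,5),92),
("flange",cr([(167,158)],390,205,6),cr([(177,185)],230,260,6),60),("handletop",cr([(185,73)],390,205,6),cr([(165,100)],230,260,6),112)]
for n,a,b,z in t: print(n,ray("scene",a,z).round(1),ray("side",b,z).round(1))
E
```

```text
[[ 413.3 -228.7   80. ]
 [ 419.4   67.6   80. ]
 [ 636.2   62.1   80. ]
 [ 630.1 -231.4   80. ]]
[[ 410.  -221.3   80. ]
 [ 415.5   70.5   80. ]
 [ 628.8   68.1   80. ]]
[[508.1 249.9  55. ]
 [499.8 331.3  55. ]
 [581.7 334.4  55. ]
 [588.7 254.4  55. ]]
[[585.4 258.   55. ]
 [506.4 252.1  55. ]
 [497.7 328.4  55. ]
 [577.7 337.9  55. ]]
trim [[ 487.8 -155.6  102. ]] [[ 485.1 -153.7  102. ]]
pivot [[503.7 -13.2  92. ]] [[500.   -9.9  92. ]]
flange [[546.7 293.8  60. ]] [[541.3 299.   60. ]]
handletop [[537.8 293.6 112. ]] [[545.7 290.9 112. ]]
```

```bash
cat >> h.py <<'E'
def yaw(o):
    x=R.from_rotvec(o["orientation"]).as_matrix()[:,0]; return np.degrees(np.arctan2(x[1],x[0]))
def plan(dst,a1,n,o=None):
    o=o or get_obs(); p=o["ee_pos"]; M=R.from_rotvec(o["orientation"]).as_matrix(); a0=yaw(o)
    da=(a1-a0)/n; v=(np.array(dst)-p)/n; out=[]
    for i in range(n):
        out.append([[round(float(c)/10,2) for c in M.T@v],round(float(-da),2)])
        M=R.from_rotvec([0,0,np.radians(da)]).as_matrix()@M
    print("pos",p.round(1),"yaw",a0.round(2),"z-axis",M[:,2].round(4)); print(out)
E
python3 - <<'E'
from h import *
print(ray("scene",[(171,232),(320,300),(477,290)],0).round(0))
plan((487,-155,245),-20,14)
E
```

```text
[[ 656. -407.    0.]
 [ 782.   69.    0.]
 [ 664.  471.    0.]]
pos [ 149.  -606.6  222.1] yaw -76.2 z-axis [-1.e-03  4.e-04 -1.e+00]
[[[-2.56, -3.11, -0.16], -4.01], [[-2.33, -3.29, -0.16], -4.01], [[-2.1, -3.44, -0.16], -4.01], [[-1.85, -3.58, -0.16], -4.01], [[-1.6, -3.7, -0.16], -4.01], [[-1.33, -3.8, -0.16], -4.01], [[-1.06, -3.89, -0.16], -4.01], [[-0.79, -3.95, -0.16], -4.01], [[-0.51, -4.0, -0.16], -4.01], [[-0.23, -4.02, -0.16], -4.01], [[0.05, -4.03, -0.16], -4.01], [[0.34, -4.02, -0.16], -4.01], [[0.62, -3.98, -0.16], -4.01], [[0.89, -3.93, -0.16], -4.01]]
```

arm_command(increments=[[[-2.6, -3.1, -0.2], -4], [[-2.3, -3.3, -0.2], -4], [[-2.1, -3.4, -0.2], -4], [[-1.9, -3.6, -0.2], -4], [[-1.6, -3.7, -0.2], -4], [[-1.3, -3.8, -0.2], -4], [[-1.1, -3.9, -0.2], -4], [[-0.8, -4, -0.2], -4], [[-0.5, -4, -0.2], -4], [[-0.2, -4, -0.2], -4], [[0, -4, -0.2], -4], [[0.3, -4, -0.2], -4], [[0.6, -4, -0.2], -4], [[0.9, -3.9, -0.2], -4], [[0, 0, 0], 0]])

```text
t: 1.65
ee_pos: [489.9, -131.7, 249.3]
orientation: [-3.1, 0.494, 0.001]
ft_force: [-0.1, 0.0, -0.1]
width: 88.0
```

```bash
python3 - <<'E'
from h import *
o=get_obs();im=get_image("wrist");cv2.imwrite("pics/w1.png",im[:,:,::-1]);np.save("pics/w1.npy",np.r_[o["ee_pos"],o["orientation"]])
print(o["t"],o["ee_pos"],yaw(o))
plan((487,-155,245),-20,4)
E
```

```text
1.65 [ 489.8789721  -131.67084376  249.3438323 ] -18.10207222496415
pos [ 488.6 -132.9  249. ] yaw -18.21 z-axis [-0.0013  0.0023 -1.    ]
[[[0.13, 0.54, 0.1], 0.45], [[0.14, 0.54, 0.1], 0.45], [[0.14, 0.54, 0.1], 0.45], [[0.15, 0.53, 0.1], 0.45]]
```

View pics/w1.png

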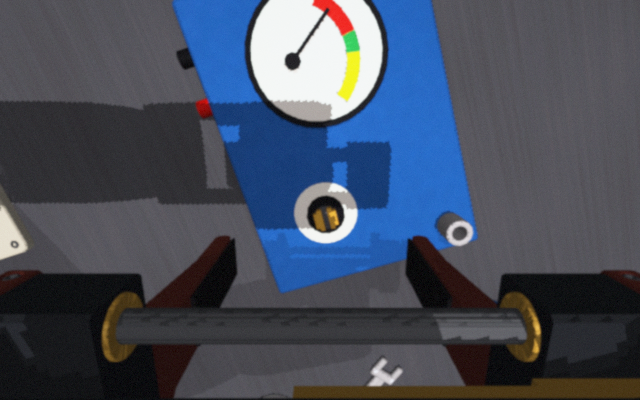

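```bash
python3 - <<'E'
from h import *
s=cv2.imread("pics/w1.png")
cv2.imwrite("pics/w1a.png",np.hstack([cv2.resize(s[180:245,290:360],None,fx=6,fy=6,interpolation=cv2.INTER_CUBIC)[:390],cv2.resize(s[0:130,240:395],None,fx=3,fy=3,interpolation=cv2.INTER_CUBIC)]))if 0 else None
cv2.imwrite("pics/w1a.png",cv2.resize(s[180:245,285:365],None,fx=9,fy=9,interpolation=cv2.INTER_CUBIC))
cv2.imwrite("pics/w1b.png",cv2.resize(s[0:130,240:395],None,fx=4,fy=4,interpolation=cv2.INTER_CUBIC))
E
```

```text
(no output)
```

View pics/w1a.png

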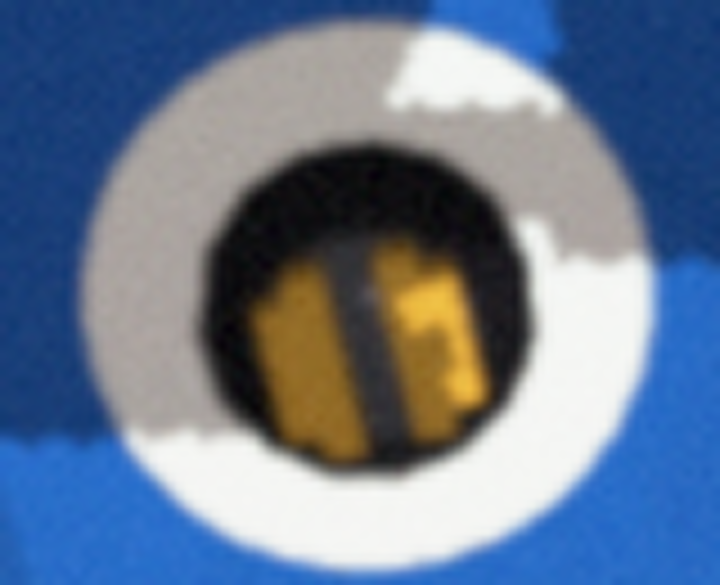

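View pics/w1b.png

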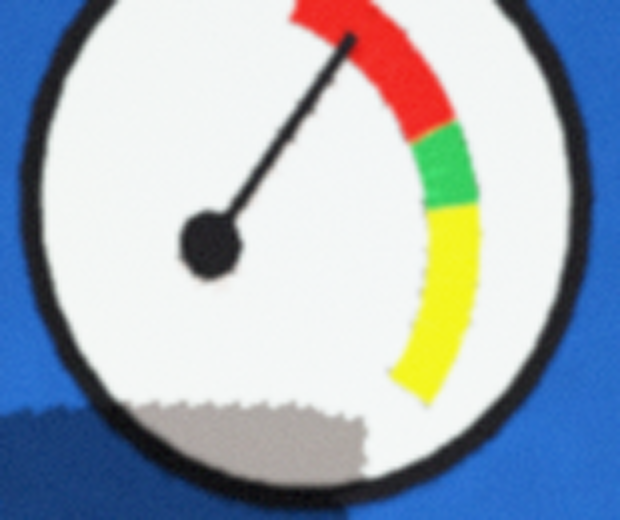

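```bash
python3 - <<'E'
from h import *
p=np.load("pics/w1.npy");o=dict(ee_pos=p[:3],orientation=p[3:])
cr=lambda L,x,y,k:(np.array(L,float)+.5)/k-.5+[x,y]
print("trim",wray(cr([(370,350)],285,180,9),102,o))
s=wray(cr([(345,240),(392,440)],285,180,9),102,o);d=s[1]-s[0];print("slot",s.round(1),np.degrees(np.arctan2(d[1],d[0]))%180)
print("ring/base",wray(cr([(367,297)],285,180,9),81,o))
n=wray(cr([(211,245),(350,38),(433,131),(452,206),(309,10),(410,388)],240,0,4),92,o)
an=[np.degrees(np.arctan2(*(q-n[0])[[1,0]])) for q in n[1:]];print("needle",n[0],np.round(an,1))
e=wray([(175,0),(281,292),(432,0),(477,235)],80,o);print(e.round(1),[np.degrees(np.arctan2(*(b-a)[[1,0]])) for a,b in((e[0],e[1]),(e[2],e[3]))])
E
```

```text
trim [[ 486.36558514 -159.70198498  102.        ]]
slot [[ 487.6 -147.3  102. ]
 [ 485.5 -170.   102. ]] 84.6967608048849
ring/base [[ 486.19816676 -160.03284507   81.        ]]
needle [502.34948037 -16.08173625  92.        ] [ 35.2   7.1  -9.6  46.7 -52.3]
[[ 421.2   64.1   80. ]
 [ 412.5 -231.1   80. ]
 [ 633.9   -5.6   80. ]
 [ 628.2 -232.4   80. ]] [np.float64(-91.6960844579386), np.float64(-91.43727635401238)]
```

```bash
python3 - <<'E'
from h import *
o=get_obs();im=get_image("wrist");cv2.imwrite("pics/w2.png",im[:,:,::-1]);o2=get_obs();print(o["ee_pos"],o2["ee_pos"],yaw(o2))
np.save("pics/w2.npy",np.r_[o["ee_pos"],o["orientation"]])
cv2.imwrite("pics/w2a.png",cv2.resize(im[180:245,285:365,::-1],None,fx=9,fy=9,interpolation=cv2.INTER_CUBIC))
h=cv2.cvtColor(im,cv2.COLOR_RGB2HSV);m=(h[...,0]>12)&(h[...,0]<32)&(h[...,1]>120);m[:180]=0;m[245:]=0;m[:,:285]=0;m[:,365:]=0
ys,xs=np.nonzero(m);print(xs.min(),xs.max(),ys.min(),ys.max(),wray([((xs.min()+xs.max())/2,(ys.min()+ys.max())/2)],102,o))
plan((543,293,250),6,12)
E
```

```text
[ 488.61958483 -132.88291425  249.01844841] [ 487.71735987 -133.97510442  248.82644573] -18.334856679248976
313 340 204 229 [[ 486.24652628 -159.27151489  102.        ]]
pos [ 487.7 -134.   248.8] yaw -18.33 z-axis [-0.0028  0.001  -1.    ]
[[[-0.68, -3.52, -0.0], -2.03], [[-0.56, -3.54, -0.0], -2.03], [[-0.43, -3.56, -0.0], -2.03], [[-0.3, -3.57, -0.0], -2.03], [[-0.18, -3.58, -0.0], -2.03], [[-0.05, -3.59, -0.0], -2.03], [[0.08, -3.59, -0.01], -2.03], [[0.2, -3.58, -0.01], -2.03], [[0.33, -3.57, -0.01], -2.03], [[0.46, -3.56, -0.01], -2.03], [[0.58, -3.54, -0.01], -2.03], [[0.71, -3.52, -0.01], -2.03]]
```

View pics/w2a.png

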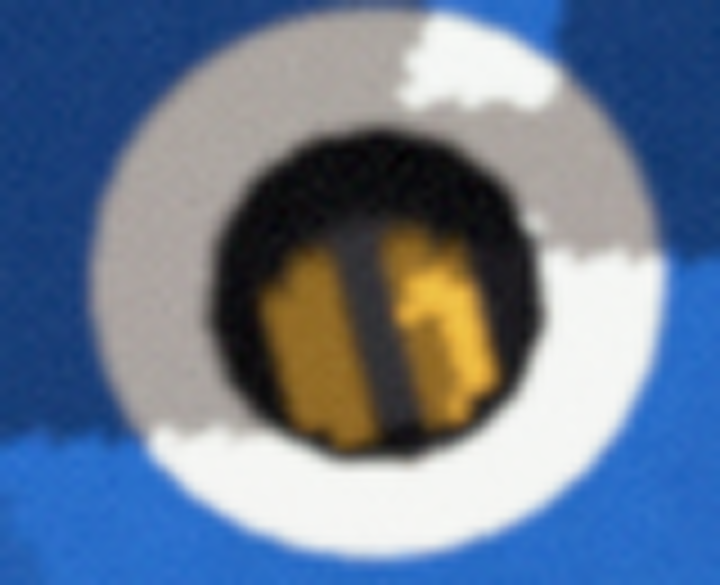

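The wrist crop shows the trimmer's brass head at about (326,217) px with its slot near world angle 85°. I now move above the holder.

arm_command(increments=[[[-0.7, -3.5, 0], -2], [[-0.6, -3.5, 0], -2], [[-0.4, -3.6, 0], -2], [[-0.3, -3.6, 0], -2], [[-0.2, -3.6, 0], -2], [[0, -3.6, 0], -2], [[0.1, -3.6, 0], -2], [[0.2, -3.6, 0], -2], [[0.3, -3.6, 0], -2], [[0.5, -3.6, 0], -2], [[0.6, -3.5, 0], -2], [[0.7, -3.5, 0], -2], [[0, 0, 0], 0], [[0, 0, 0], 0], [[0, 0, 0], 0], [[0, 0, 0], 0]])

```text
t: 3.35
ee_pos: [546.8, 283.8, 244.4]
orientation: [3.134, 0.118, -0.018]
ft_force: [-0.5, 0.5, 1.0]
width: 87.8
```

```bash
python3 - <<'E'
from h import *
o=get_obs();im=get_image("wrist");cv2.imwrite("pics/w3.png",im[:,:,::-1]);o2=get_obs();print(o["t"],o["ee_pos"],o2["ee_pos"],yaw(o2))
np.save("pics/w3.npy",np.r_[o["ee_pos"],o["orientation"]])
print(wproj([(543,293,60),(543,293,112)],o))
E
```

```text
3.35 [546.79355732 283.83204674 244.40569024] [546.83203812 283.74240489 244.44728894] 4.309470756045625
[[319.52506234 171.71337166]
 [318.66007292 182.08718773]]
```

View pics/w3.png

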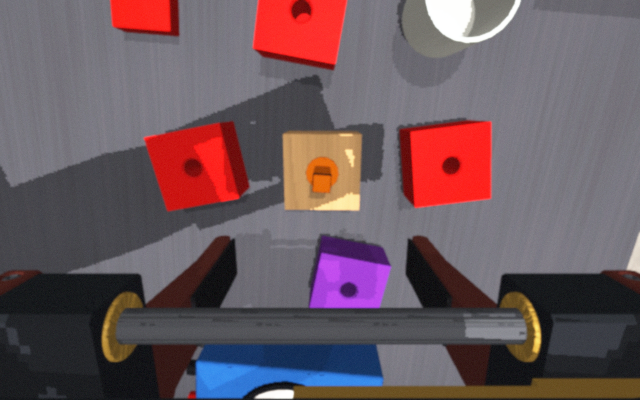

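```bash
python3 - <<'E'
import cv2
s=cv2.imread("pics/w3.png")
cv2.imwrite("pics/w3a.png",cv2.resize(s[120:220,272:372],None,fx=6,fy=6,interpolation=cv2.INTER_CUBIC))
E
```

```text
(no output)
```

View pics/w3a.png

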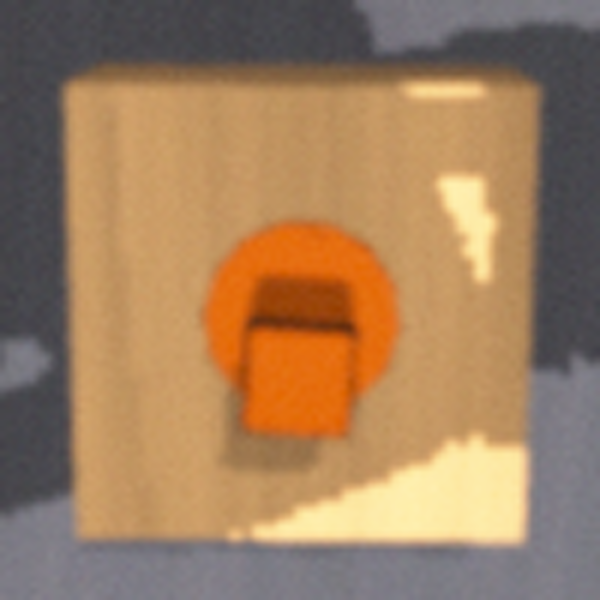

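```bash
python3 - <<'E'
from h import *
p=np.load("pics/w3.npy");o=dict(ee_pos=p[:3],orientation=p[3:]);print("z",R.from_rotvec(p[3:]).as_matrix()[:,2])
cr=lambda L,x,y,k:(np.array(L,float)+.5)/k-.5+[x,y]
t=wray(cr([(248,328),(356,325),(350,437),(242,432)],272,120,6),112,o);print(t.round(1),t.mean(0))
for i in range(4):
    d=t[(i+1)%4]-t[i];print(np.hypot(*d[:2]),np.degrees(np.arctan2(d[1],d[0]))%90)
f=wray(cr([(303,320)],272,120,6),60,o);print("flange",f)
h=wray(cr([(65,85),(538,85),(527,543),(80,543)],272,120,6),55,o);print(h.round(1),h.mean(0))
for i in range(4):
    d=h[(i+1)%4]-h[i];print(np.hypot(*d[:2]),np.degrees(np.arctan2(d[1],d[0]))%90)
E
```

```text
z [-0.01097618 -0.00569157 -0.99992356]
[[537.5 299.6 112. ]
 [553.2 301.3 112. ]
 [553.7 284.4 112. ]
 [537.6 283.9 112. ]] [545.49117412 292.30650256 112.        ]
15.816797422939175 5.99506679880392
16.867690052623004 1.694123056087804
16.05822722716215 1.693131046635898
15.683836248445921 0.6493615329157052
flange [[545.72576564 291.94894375  60.        ]]
[[502.5 328.1  55. ]
 [582.3 334.2  55. ]
 [588.9 253.7  55. ]
 [508.8 247.4  55. ]] [545.63893004 290.85631481  55.        ]
80.055148881196 4.31008480184545
80.75791292269501 4.6918411405961535
80.41013861458602 4.453100177145046
80.95703860159597 4.439839608609859
```

```bash
python3 - <<'E'
from h import *
plan((545.2,292,125),3.5,4)
E
```

```text
pos [546.8 283.7 244.4] yaw 4.31 z-axis [-0.011  -0.0056 -0.9999]
[[[0.01, -0.22, 2.99], 0.2], [[0.01, -0.22, 2.99], 0.2], [[0.01, -0.22, 2.99], 0.2], [[0.01, -0.22, 2.99], 0.2]]
```

arm_command(increments=[[[0, -0.2, 3], 0.2], [[0, -0.2, 3], 0.2], [[0, -0.2, 3], 0.2], [[0, -0.2, 2.8], 0.2], [[0, 0, 0], 0], [[0, 0, 0], 0], [[0, 0, 0], 0]])

```text
t: 4.1
ee_pos: [548.2, 285.9, 127.8]
orientation: [3.137, 0.082, -0.008]
ft_force: [-0.1, 0.4, -0.4]
width: 87.5
```

```bash
python3 - <<'E'
from h import *
o=get_obs();im=get_image("wrist");cv2.imwrite("pics/w4.png",im[:,:,::-1]);print(o["ee_pos"],o["qvel"].round(3))
np.save("pics/w4.npy",np.r_[o["ee_pos"],o["orientation"]])
plan((545.2,292,66),3.5,4)
E
```

```text
[548.16660945 285.92876942 127.76067908] [-0.006 -0.018 -0.014 -0.001  0.008 -0.003]
pos [548.6 286.1 128.2] yaw 2.99 z-axis [-0.0039 -0.003  -1.    ]
[[[-0.07, -0.15, 1.56], -0.13], [[-0.07, -0.16, 1.56], -0.13], [[-0.07, -0.16, 1.56], -0.13], [[-0.07, -0.16, 1.56], -0.13]]
```

View pics/w4.png

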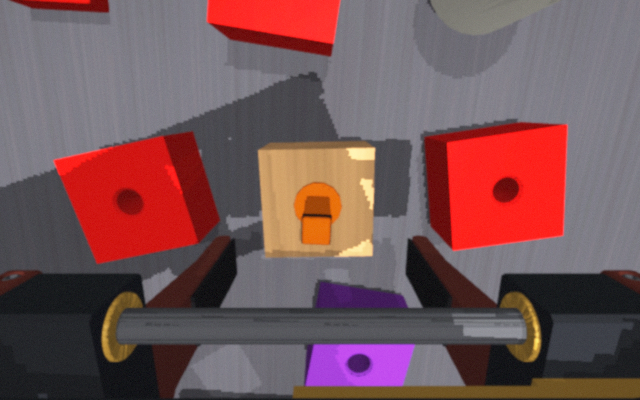

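```bash
python3 - <<'E'
from h import *
s=cv2.imread("pics/w4.png")
cv2.imwrite("pics/w4a.png",cv2.resize(s[175:255,275:360],None,fx=8,fy=8,interpolation=cv2.INTER_CUBIC))
E
```

```text
(no output)
```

View pics/w4a.png

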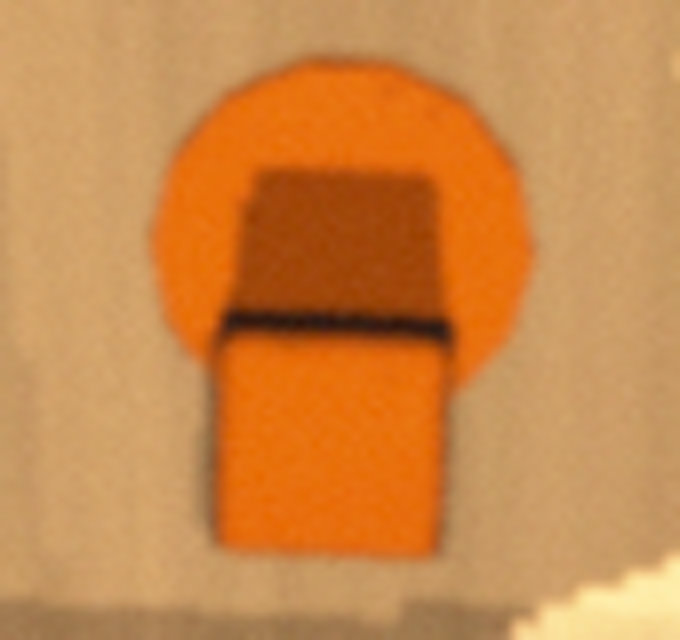

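```bash
python3 - <<'E'
from h import *
p=np.load("pics/w4.npy");o=dict(ee_pos=p[:3],orientation=p[3:])
cr=lambda L,x,y,k:(np.array(L,float)+.5)/k-.5+[x,y]
t=wray(cr([(215,338),(448,345),(438,557),(216,548)],275,175,8),112,o);print(t.round(1),t.mean(0))
for i in range(4):
    d=t[(i+1)%4]-t[i];print(np.hypot(*d[:2]),np.degrees(np.arctan2(d[1],d[0]))%90)
f=wray(cr([(343,240)],275,175,8),60,o);print("flange",f)
h=wray([(259.5,151),(375,148),(372,256),(265,256)],55,o);print(h.round(1),h.mean(0))
plan((545,292.5,66),1.5,4)
E
```

```text
[[537.  299.8 112. ]
 [553.  300.2 112. ]
 [553.3 284.5 112. ]
 [537.6 284.4 112. ]] [545.23695098 292.23107747 112.        ]
16.021875771695857 1.2167491458253439
15.643426174085898 0.797111060314279
15.610025024520574 0.5558786163487355
15.465836189619171 2.321981706093254
flange [[545.41478978 292.80010895  60.        ]]
[[503.7 327.6  55. ]
 [582.9 333.7  55. ]
 [588.2 253.6  55. ]
 [508.1 249.3  55. ]] [545.70675001 291.05367733  55.        ]
pos [548.6 286.1 128.2] yaw 2.99 z-axis [-0.004  -0.0029 -1.    ]
[[[-0.07, -0.17, 1.56], 0.37], [[-0.08, -0.17, 1.56], 0.37], [[-0.08, -0.17, 1.56], 0.37], [[-0.08, -0.17, 1.56], 0.37]]
```

arm_command(increments=[[[-0.4, -0.7, 1.5], 0.5], [[0, -0.3, 1.6], 0.5], [[0, -0.1, 1.6], 0.3], [[0, 0, 1], 0.3], [[0, 0, 0], 0], [[0, 0, 0], 0]])

```text
t: 4.75
ee_pos: [544.5, 298.6, 68.3]
orientation: [3.14, 0.035, -0.001]
ft_force: [-0.5, -0.2, 1.5]
width: 87.5
```

```bash
python3 - <<'E'
from h import *
plan((545,292.5,66),1.5,2)
E
```

```text
pos [544.5 298.6  68.3] yaw 1.26 z-axis [-9.0e-04 -1.4e-03 -1.0e+00]
[[[0.02, 0.3, 0.12], -0.12], [[0.02, 0.3, 0.12], -0.12]]
```

arm_command(increments=[[[0, 0.6, 0.2], 0], [[0, 0, 0], 0], [[0, 0, 0], 0], [[0, 0, 0], 0]])

```text
t: 5.15
ee_pos: [545.4, 291.9, 67.1]
orientation: [3.141, 0.034, 0.001]
ft_force: [0.3, 0.3, -0.0]
width: 87.6
```

arm_command(increments=[[[0, 0, 0], 0], [[0, 0, 0], 0], [[0, 0, 0], 0], [[0, 0, 0], 0], [[0, 0, 0], 0], [[0, 0, 0], 0]], gripper=0)

```text
t: 5.75
ee_pos: [546.0, 292.3, 68.0]
orientation: [-3.141, -0.034, -0.003]
ft_force: [-0.1, 0.1, -0.1]
width: 43.5
```

arm_command(increments=[[[0, 0, 0], 0], [[0, 0, 0], 0], [[0, 0, 0], 0], [[0, 0, 0], 0], [[0, 0, 0], 0], [[0, 0, 0], 0]])

```text
t: 6.35
ee_pos: [545.9, 292.3, 68.0]
orientation: [3.141, 0.034, 0.003]
ft_force: [-1.0, 0.6, 1.0]
width: 15.7
```

arm_command(increments=[[[0, 0, 0], 0], [[0, 0, 0], 0]])

```text
t: 6.55
ee_pos: [545.9, 292.3, 68.0]
orientation: [3.141, 0.034, 0.003]
ft_force: [-0.7, 0.1, 1.1]
width: 15.7
```

```bash
python3 - <<'E'
from h import *
o=get_obs();np.save("grasp.npy",np.r_[o["ee_pos"],o["orientation"]]);print(o["ee_pos"],yaw(o),R.from_rotvec(o["orientation"]).as_matrix()[:,2],o["ft_force"],o["width"])
E
```

```text
[545.9228386  292.33464791  67.97403177] 1.2448077562989843 [ 1.81180387e-03  1.52788343e-05 -9.99998359e-01] [-0.66248089  0.08355692  1.06900881] 15.74484651756743
```

arm_command(increments=[[[0, 0, -1], 0], [[0, 0, -2], 0], [[0, 0, -3], 0], [[0, 0, -3], 0], [[0, 0, -3], 0], [[0, 0, -1], 0], [[0, 0, 0], 0], [[0, 0, 0], 0], [[0, 0, 0], 0]])

```text
t: 7.45
ee_pos: [544.0, 291.5, 202.9]
orientation: [3.14, 0.034, -0.002]
ft_force: [-0.6, -0.1, -0.2]
width: 16.0
```

```bash
python3 - <<'E'
from h import *
o=get_obs();a=get_image("scene");b=get_image("side");print(o["ee_pos"],yaw(o),o["width"],o["ft_force"])
z=o["ee_pos"][2];P=[(o["ee_pos"][0],o["ee_pos"][1],z-56)]
r=[]
for n,im in(("scene",a),("side",b)):
    u,v=proj(n,P)[0].astype(int);print(u,v);r.append(cv2.resize(im[v-30:v+30,u-30:u+30,::-1],None,fx=6,fy=6,interpolation=cv2.INTER_CUBIC))
cv2.imwrite("pics/l1.png",np.hstack(r))
E
```

```text
[544.04983477 291.48259018 202.89031116] 1.2484971918256178 15.969911149994298 [-0.58458165 -0.11064051 -0.18090602]
421 210
255 268
```

View pics/l1.png

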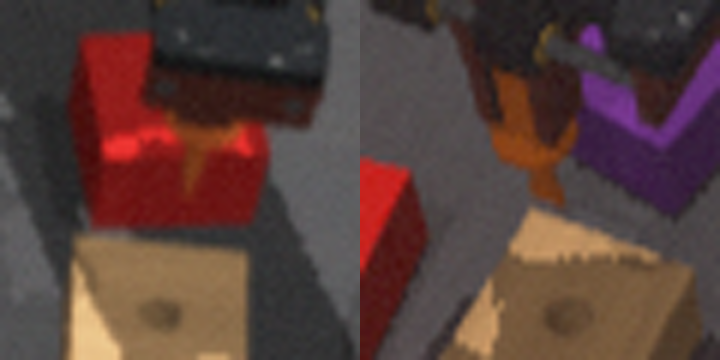

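```bash
python3 - <<'E'
from h import *
plan((486.5,-157,200),84,18)
E
```

```text
pos [543.9 291.3 202.5] yaw 1.24 z-axis [ 0.0019 -0.0026 -1.    ]
[[[-0.37, 2.48, 0.02], -4.6], [[-0.57, 2.45, 0.02], -4.6], [[-0.76, 2.39, 0.02], -4.6], [[-0.95, 2.32, 0.02], -4.6], [[-1.14, 2.24, 0.02], -4.6], [[-1.31, 2.14, 0.02], -4.6], [[-1.48, 2.03, 0.02], -4.6], [[-1.64, 1.9, 0.02], -4.6], [[-1.79, 1.77, 0.02], -4.6], [[-1.92, 1.62, 0.02], -4.6], [[-2.04, 1.46, 0.02], -4.6], [[-2.15, 1.29, 0.02], -4.6], [[-2.25, 1.11, 0.02], -4.6], [[-2.33, 0.93, 0.02], -4.6], [[-2.4, 0.74, 0.02], -4.6], [[-2.45, 0.54, 0.02], -4.6], [[-2.49, 0.35, 0.02], -4.6], [[-2.51, 0.14, 0.02], -4.6]]
```

arm_command(increments=[[[-0.4, 2.5, 0], -4.6], [[-0.6, 2.4, 0], -4.6], [[-0.8, 2.4, 0], -4.6], [[-1, 2.3, 0], -4.6], [[-1.1, 2.2, 0], -4.6], [[-1.3, 2.1, 0], -4.6], [[-1.5, 2, 0], -4.6], [[-1.6, 1.9, 0], -4.6], [[-1.8, 1.8, 0], -4.6], [[-1.9, 1.6, 0], -4.6], [[-2, 1.5, 0], -4.6], [[-2.2, 1.3, 0], -4.6], [[-2.2, 1.1, 0], -4.6], [[-2.3, 0.9, 0], -4.6], [[-2.4, 0.7, 0], -4.6], [[-2.4, 0.5, 0], -4.6], [[-2.5, 0.3, 0], -4.6], [[-2, 0.1, 0], -4]])

```text
t: 9.35
ee_pos: [486.6, -165.7, 186.6]
orientation: [-2.261, -2.151, 0.041]
ft_force: [-0.5, -0.2, -0.3]
width: 15.8
```

arm_command(increments=[[[0, 0, 0], 0], [[0, 0, 0], 0], [[0, 0, 0], 0]])

```text
t: 9.65
ee_pos: [485.3, -166.7, 184.4]
orientation: [-2.264, -2.143, 0.044]
ft_force: [0.3, -0.5, -0.7]
width: 15.8
```

```bash
python3 - <<'E'
from h import *
plan((486.5,-157,185),85,3)
o=get_obs();im=get_image("wrist");cv2.imwrite("pics/w5.png",im[:,:,::-1]);print(o["t"],wproj([(486.5,-157,102)],o),wproj([o["ee_pos"]-[0,0,58]],o))
np.save("pics/w5.npy",np.r_[o["ee_pos"],o["orientation"]])
E
```

```text
pos [ 485.3 -166.7  184.4] yaw 86.86 z-axis [-3.690e-02 -9.000e-04 -9.993e-01]
[[[0.32, 0.02, -0.02], 0.62], [[0.32, 0.02, -0.02], 0.62], [[0.33, 0.02, -0.02], 0.62]]
9.65 [[336.26219373 214.58892364]] [[323.41894126 222.84312879]]
```

View pics/w5.png

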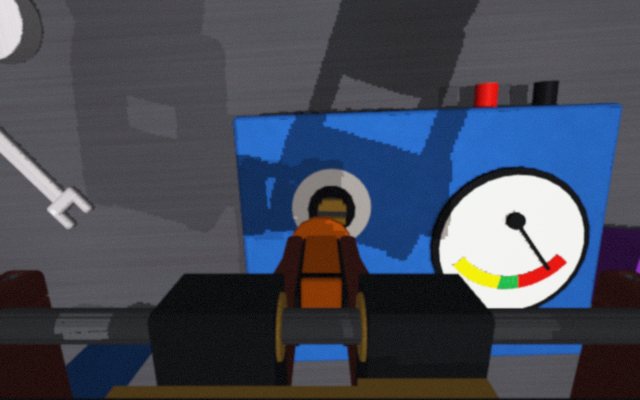

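```bash
cat >> h.py <<'E'
def tip(o):
    return o["ee_pos"]+58*R.from_rotvec(o["orientation"]).as_matrix()[:,2]
E
python3 - <<'E'
from h import *
o=get_obs();print("tip",tip(o))
s=cv2.imread("pics/w5.png")
cv2.imwrite("pics/w5a.png",cv2.resize(s[160:250,280:385],None,fx=7,fy=7,interpolation=cv2.INTER_CUBIC))
p=np.load("pics/w5.npy");o=dict(ee_pos=p[:3],orientation=p[3:])
print("ring w5",wray([(331.5,207)],81,o),"gaugeC",wray([(512,240)],90,o),"pivot",wray([(515.5,221)],92,o))
p=np.load("pics/w2.npy");o=dict(ee_pos=p[:3],orientation=p[3:])
print("ring w2",wray([(378.5/9-.5+285,283/9-.5+180)],81,o))
E
```

```text
tip [ 483.12691906 -166.6025698   126.49690082]
ring w5 [[ 485.55833503 -160.00270998   81.        ]] gaugeC [[518.45936519 -16.87479642  90.        ]] pivot [[502.04579077 -16.40455944  92.        ]]
ring w2 [[ 484.22667975 -158.61905593   81.        ]]
```

View pics/w5a.png

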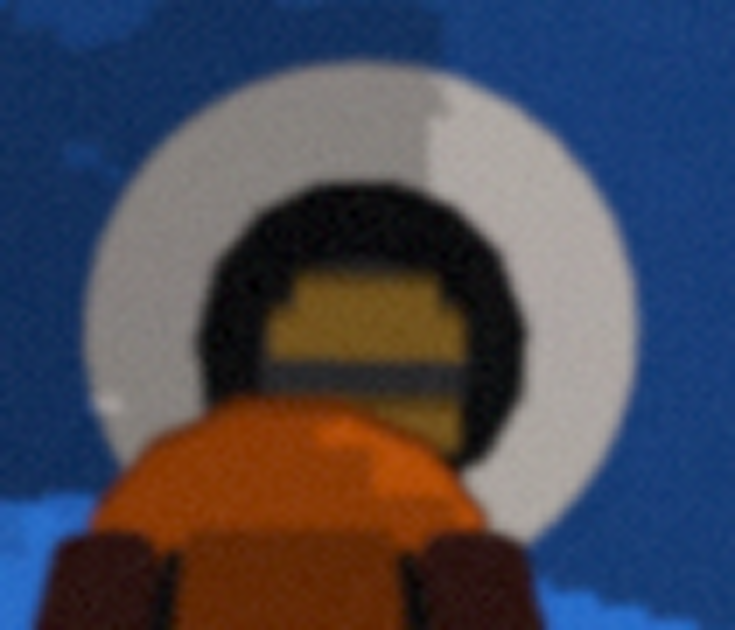

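```bash
python3 - <<'E'
from h import *
p=np.load("pics/w5.npy");o=dict(ee_pos=p[:3],orientation=p[3:])
c=lambda x,y:(280+(x+.5)/7-.5,160+(y+.5)/7-.5)
q=wray([c(365,379),c(262,381),c(468,378),c(365,365),c(365,393)],102,o);print(q.round(1));d=q[2]-q[1];print(np.degrees(np.arctan2(d[1],d[0])), "flange c px", wproj([o["ee_pos"]+8*R.from_rotvec(p[3:]).as_matrix()[:,2]],o))
E
```

```text
[[ 485.6 -160.4  102. ]
 [ 485.3 -171.5  102. ]
 [ 486.1 -149.3  102. ]
 [ 484.1 -160.3  102. ]
 [ 487.2 -160.5  102. ]]
87.74617683189909 flange c px [[323.61059118 248.42025603]]
```

```bash
python3 - <<'E'
from h import *
p=np.load("pics/w5.npy");o=dict(ee_pos=p[:3],orientation=p[3:])
M=R.from_rotvec(p[3:]).as_matrix()
for zz in(8,13):
  for dy in(-17,-18,-19,-16):print(zz,dy,wproj([p[:3]+M@[0,dy,zz]],o))
plan((486.5,-157,185),85,3)
E
```

```text
8 -17 [[323.65232001 218.39092335]]
8 -18 [[323.65483987 216.57755655]]
8 -19 [[323.65736718 214.75882821]]
8 -16 [[323.64980757 220.19895229]]
13 -17 [[323.58307991 215.5791571 ]]
13 -18 [[323.58543405 213.80938401]]
13 -19 [[323.58779497 212.03451593]]
13 -16 [[323.58073252 217.34385711]]
pos [ 485.3 -166.5  184.5] yaw 86.89 z-axis [-3.690e-02 -9.000e-04 -9.993e-01]
[[[0.32, 0.02, -0.02], 0.63], [[0.32, 0.02, -0.02], 0.63], [[0.32, 0.02, -0.02], 0.63]]
```

arm_command(increments=[[[0.4, 0.1, 0.5], 0], [[0.4, 0.1, 0.7], 0], [[0, 0, 0.6], 0], [[0, 0, 0], 0], [[0, 0, 0], 0], [[0, 0, 0], 0]])

```text
t: 10.3
ee_pos: [487.1, -155.1, 164.1]
orientation: [-2.26, -2.145, 0.045]
ft_force: [-0.5, 0.2, -0.3]
width: 16.2
```

```bash
python3 - <<'E'
from h import *
o=get_obs();print(o["ee_pos"],tip(o),yaw(o),o["ft_force"])
a=get_image("scene");b=get_image("side");w=get_image("wrist")
r=[]
for n,im in(("scene",a),("side",b)):
    u,v=proj(n,[tip(o)])[0].astype(int);r.append(cv2.resize(im[v-30:v+30,u-30:u+30,::-1],None,fx=6,fy=6,interpolation=cv2.INTER_CUBIC))
cv2.imwrite("pics/l2.png",np.hstack(r));cv2.imwrite("pics/w6.png",w[:,:,::-1])
E
```

```text
[ 487.13122302 -155.09270204  164.11521652] [ 484.921026   -155.18016504  106.15740964] 87.02609051237371 [-0.51166765  0.15500883 -0.31022928]
```

View pics/l2.png

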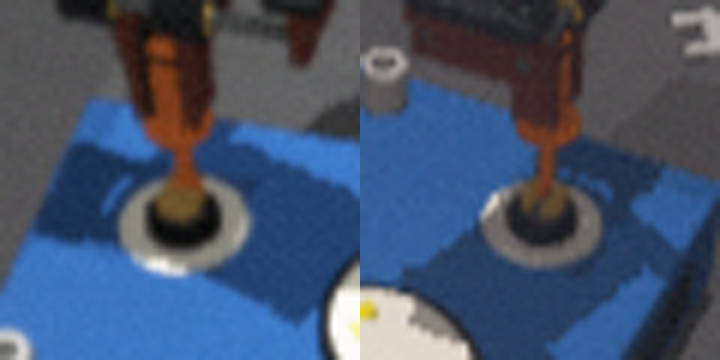

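The crops show the blade edge-on over the dark slot in the side view, and about 1 px to the right (+y) of the head in the scene view. I shift it slightly and descend gently.

arm_command(increments=[[[-0.3, 0, 0], 0], [[0, 0, 0.3], 0], [[0, 0, 0], 0], [[0, 0, 0], 0], [[0, 0, 0], 0]])

```text
t: 10.95
ee_pos: [487.2, -159.1, 161.6]
orientation: [-2.262, -2.145, 0.044]
ft_force: [0.0, 0.1, -0.3]
width: 15.7
```

```bash
cat > st.py <<'E'
from h import *
o=get_obs();print(round(o["t"],2),"ee",o["ee_pos"].round(2),"tip",tip(o).round(2),"yaw",yaw(o).round(2),"F",o["ft_force"].round(2),"M",o["moment"].round(3),"zax",R.from_rotvec(o["orientation"]).as_matrix()[:2,2].round(4))
E
python3 st.py
```

```text
10.95 ee [ 487.17 -159.08  161.56] tip [ 485.05 -159.2   103.6 ] yaw 86.97 F [ 0.04  0.07 -0.29] M [ 0.061 -0.142  0.051] zax [-0.0367 -0.002 ]
```

arm_command(increments=[[[0, 0, 0.2], 0], [[0, 0, 0], 0], [[0, 0, 0], 0]])

```text
t: 11.25
ee_pos: [487.3, -159.2, 159.6]
orientation: [-2.262, -2.146, 0.043]
ft_force: [-0.8, -0.7, -0.4]
width: 15.7
```

arm_command(increments=[[[0, 0, 0.2], 0], [[0, 0, 0], 0], [[0, 0, 0], 0]])

```text
t: 11.55
ee_pos: [487.4, -159.1, 157.4]
orientation: [-2.263, -2.146, 0.043]
ft_force: [0.4, 0.2, -0.2]
width: 16.1
```

```bash
python3 st.py
```

```text
11.55 ee [ 487.44 -159.14  157.4 ] tip [ 485.37 -159.27   99.44] yaw 86.97 F [ 0.41  0.16 -0.22] M [ 0.017 -0.197 -0.007] zax [-0.0357 -0.0022]
```

arm_command(increments=[[[0, 0, 0.15], 0], [[0, 0, 0], 0], [[0, 0, 0], 0]])

```text
t: 11.85
ee_pos: [487.5, -159.1, 155.7]
orientation: [-2.263, -2.146, 0.043]
ft_force: [0.4, -0.1, -0.1]
width: 16.0
```

arm_command(increments=[[[0, 0, 0.1], 0], [[0, 0, 0], 0], [[0, 0, 0], 0]])

```text
t: 12.15
ee_pos: [487.5, -159.1, 154.7]
orientation: [-2.263, -2.146, 0.043]
ft_force: [0.4, 0.2, -0.2]
width: 16.2
```

```bash
python3 st.py; python3 - <<'E'
from h import *
o=get_obs()
a=get_image("scene");b=get_image("side")
r=[]
for n,im in(("scene",a),("side",b)):
    u,v=proj(n,[tip(o)])[0].astype(int);r.append(cv2.resize(im[v-30:v+30,u-30:u+30,::-1],None,fx=6,fy=6,interpolation=cv2.INTER_CUBIC))
cv2.imwrite("pics/l3.png",np.hstack(r))
E
```

```text
12.15 ee [ 487.47 -159.12  154.67] tip [ 485.41 -159.26   96.7 ] yaw 86.97 F [ 0.4   0.19 -0.17] M [-0.029 -0.205 -0.028] zax [-0.0355 -0.0023]
```

View pics/l3.png

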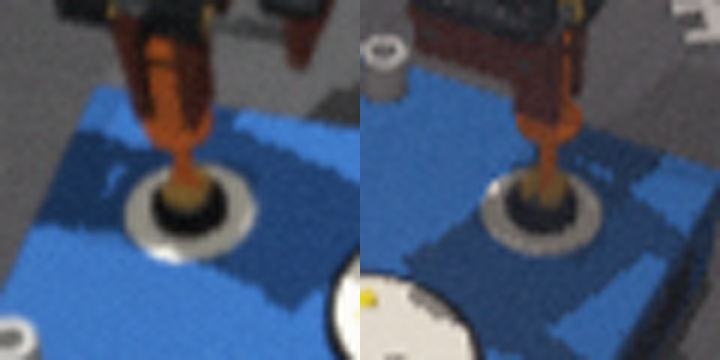

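The blade looks seated in the slot: it is 5 mm below the face with no force. I turn clockwise in small steps.

arm_command(increments=[[[0, 0, 0], 2], [[0, 0, 0], 2], [[0, 0, 0], 2], [[0, 0, 0], 2], [[0, 0, 0], 2], [[0, 0, 0], 2], [[0, 0, 0], 0], [[0, 0, 0], 0]])

```text
t: 13.05
ee_pos: [488.4, -159.6, 155.0]
orientation: [-2.485, -1.892, 0.045]
ft_force: [0.5, -0.6, 0.1]
width: 16.0
```

```bash
python3 st.py
```

```text
13.05 ee [ 488.37 -159.59  154.97] tip [ 486.43 -159.78   97.  ] yaw 74.57 F [ 0.47 -0.62  0.13] M [ 0.055 -0.26   0.042] zax [-0.0334 -0.0033]
```

arm_command(increments=[[[0, -0.03, 0], 2], [[0, -0.03, 0], 2], [[0, -0.03, 0], 2], [[0, -0.03, 0], 2], [[0, -0.03, 0], 2], [[0, -0.02, 0], 2], [[0, 0, 0], 0], [[0, 0, 0], 0]])

```text
t: 13.85
ee_pos: [488.1, -159.7, 155.0]
orientation: [-2.675, -1.625, 0.045]
ft_force: [0.2, 0.2, -1.9]
width: 15.8
```

```bash
python3 st.py; python3 - <<'E'
from h import *
w=get_image("wrist");cv2.imwrite("pics/w7.png",w[:,:,::-1]);a=get_image("scene");cv2.imwrite("pics/s7.png",cv2.resize(a[155:250,222:352,::-1],None,fx=6,fy=6,interpolation=cv2.INTER_CUBIC))
E
```

```text
13.85 ee [ 488.07 -159.71  155.  ] tip [ 486.31 -160.     97.03] yaw 62.58 F [ 0.23  0.2  -1.87] M [-0.057 -0.312 -0.002] zax [-0.0303 -0.005 ]
```

View pics/w7.png

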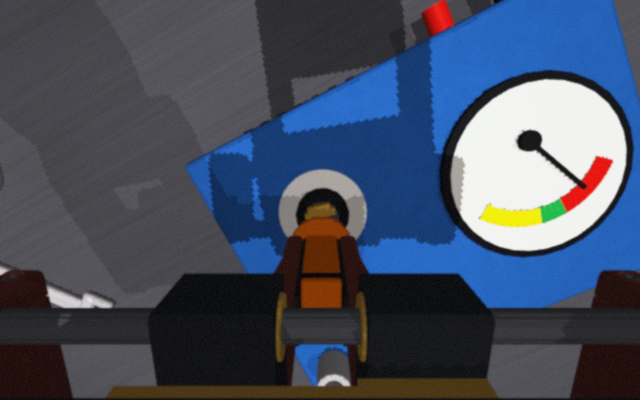

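View pics/s7.png

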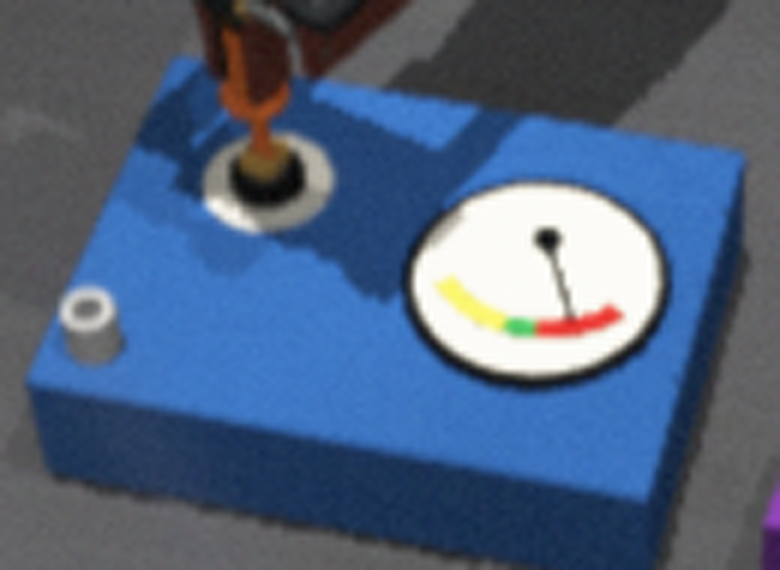

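The needle has moved, so the blade drives the screw. I measure the needle.

```bash
cat > nd.py <<'E'
from h import *
def needle(w,o):
    """auto: black needle px & green band centroid on dial plane"""
    h=cv2.cvtColor(w,cv2.COLOR_RGB2HSV)
    P=np.array([502.2,-16.2,92])
    # rectify dial 120x120mm @4px/mm about P
    g=np.mgrid[-60:60:.25,-60:60:.25].reshape(2,-1).T
    uv=wproj(np.c_[P[:2]+g,np.full(len(g),92)],o).astype(np.float32)
    r=cv2.remap(w,uv[:,0].reshape(480,480),uv[:,1].reshape(480,480),cv2.INTER_LINEAR)  # rows=x
    h=cv2.cvtColor(r,cv2.COLOR_RGB2HSV);X=g[:,0].reshape(480,480);Y=g[:,1].reshape(480,480)
    dk=(h[...,2]<70)
    n,l,s,c=cv2.connectedComponentsWithStats((dk&(np.hypot(X,Y)<10)).astype(np.uint8))
    k=1+np.argmax(s[1:,4]); 
    er=cv2.erode(((l==k)).astype(np.uint8),np.ones((9,9)));i=er>0;px,py=X[i].mean(),Y[i].mean()
    q=np.hypot(X-px,Y-py);ang=np.degrees(np.arctan2(Y-py,X-px))
    m=dk&(q>12)&(q<34)&(np.abs(ang)<80);nd=np.degrees(np.arctan2((Y-py)[m].mean(),(X-px)[m].mean()))
    gm=(h[...,0]>45)&(h[...,0]<85)&(h[...,1]>100)&(q>20)&(q<60)
    ga=ang[gm];print("pivot",px+P[0],py+P[1],"needle",nd.round(2),"green",np.percentile(ga,[1,50,99]).round(1),"needle val(rad)",np.radians(ga.mean()-nd).round(3),"=deg",(ga.mean()-nd).round(1),m.sum(),gm.sum())
    return r
if __name__=="__main__":
    import sys
    o=get_obs();w=get_image("wrist");cv2.imwrite(f"pics/{sys.argv[1]}.png",w[:,:,::-1]);r=needle(w,o);cv2.imwrite(f"pics/{sys.argv[1]}_r.png",r[:,:,::-1])
E
python3 nd.py w8
```

```text
pivot 501.69349845201236 -16.406965944272446 needle 25.59 green [-10.4  -2.5   5.6] needle val(rad) -0.49 =deg -28.1 818 2678
```

View pics/w8_r.png

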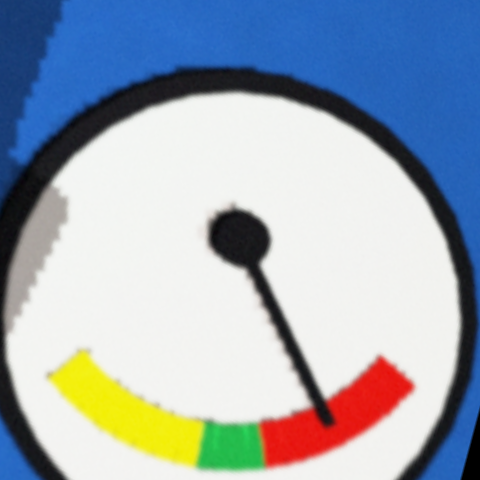

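arm_command(increments=[[[0, -0.03, 0], 2], [[0, -0.03, 0], 2], [[0, -0.03, 0], 2], [[0, -0.03, 0], 2], [[0, -0.03, 0], 2], [[0, -0.03, 0], 2], [[0, 0, 0], 0], [[0, 0, 0], 0]])

```text
t: 14.8
ee_pos: [487.7, -159.7, 155.1]
orientation: [-2.837, -1.335, 0.044]
ft_force: [0.7, 0.4, -1.9]
width: 15.7
```

```bash
python3 st.py; python3 nd.py w9
```

```text
14.8 ee [ 487.71 -159.69  155.07] tip [ 486.1  -160.1    97.09] yaw 50.41 F [ 0.74  0.42 -1.88] M [-0.087 -0.348  0.03 ] zax [-0.0277 -0.007 ]
pivot 501.819882133995 -16.340353598014886 needle 13.65 green [-10.3  -2.2   5.9] needle val(rad) -0.277 =deg -15.9 885 2708
```

arm_command(increments=[[[0, -0.03, 0], 2], [[0, -0.03, 0], 2], [[0, -0.03, 0], 2], [[0, -0.03, 0], 2], [[0, -0.03, 0], 2], [[0, -0.03, 0], 2], [[0, -0.03, 0], 2], [[0, 0, 0], 1.5], [[0, 0, 0], 0], [[0, 0, 0], 0]])

```text
t: 15.85
ee_pos: [487.2, -159.6, 155.1]
orientation: [2.996, 0.938, -0.043]
ft_force: [0.7, -1.6, -2.1]
width: 15.9
```

```bash
python3 st.py; python3 nd.py w10
```

```text
15.85 ee [ 487.19 -159.65  155.11] tip [ 485.71 -160.23   97.13] yaw 34.78 F [ 0.68 -1.6  -2.1 ] M [-0.163 -0.346  0.029] zax [-0.0255 -0.01  ]
pivot 501.92923222152297 -16.286689741976083 needle -2.05 green [-10.2  -2.4   6. ] needle val(rad) -0.002 =deg -0.1 939 2566
```

View pics/w10_r.png

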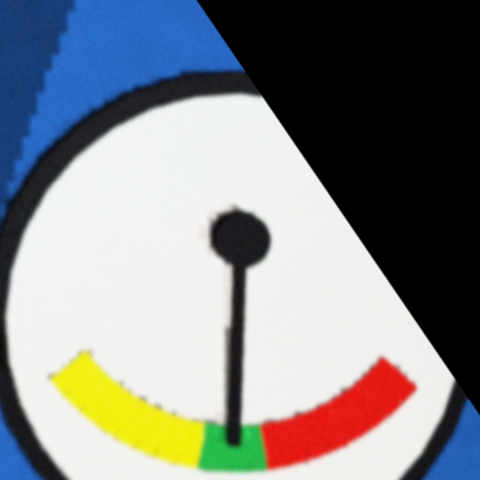

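The rectified dial shows the needle in the middle of the green band. I hold briefly, ease the blade back within its play and lift.

arm_command(increments=[[[0, 0, 0], 0], [[0, 0, 0], 0], [[0, 0, 0], 0], [[0, 0, 0], -2], [[0, 0, 0], -2], [[0, 0, 0], 0], [[0, 0, -0.4], 0], [[0, 0, -0.6], 0], [[0, 0, -1], 0], [[0, 0, -2], 0], [[0, 0, -2], 0], [[0, 0, 0], 0], [[0, 0, 0], 0]])

```text
t: 17.2
ee_pos: [487.9, -158.3, 220.0]
orientation: [-2.962, -1.043, 0.044]
ft_force: [-0.1, -0.3, -0.7]
width: 15.7
```

```bash
python3 st.py; python3 nd.py w11;python3 - <<'E'
from h import *
plan((545.9,292.3,215),1.24,16)
E
```

```text
17.2 ee [ 487.91 -158.28  219.95] tip [ 486.36 -158.79  161.98] yaw 38.79 F [-0.1  -0.3  -0.74] M [ 0.024 -0.138  0.011] zax [-0.0268 -0.0087]
pivot 501.89858420268257 -16.236698956780923 needle -1.88 green [-9.9 -2.   6.1] needle val(rad) -0.001 =deg -0.1 716 2534
pos [ 488.1 -158.4  219.9] yaw 38.79 z-axis [-0.0265  0.0093 -0.9996]
[[[2.05, -1.97, -0.0], 2.35], [[1.96, -2.05, -0.0], 2.35], [[1.88, -2.13, 0.0], 2.35], [[1.79, -2.21, 0.01], 2.35], [[1.7, -2.28, 0.01], 2.35], [[1.6, -2.34, 0.01], 2.35], [[1.51, -2.41, 0.01], 2.35], [[1.41, -2.47, 0.02], 2.35], [[1.3, -2.52, 0.02], 2.35], [[1.2, -2.57, 0.02], 2.35], [[1.09, -2.62, 0.03], 2.35], [[0.99, -2.66, 0.03], 2.35], [[0.88, -2.7, 0.03], 2.35], [[0.76, -2.74, 0.04], 2.35], [[0.65, -2.76, 0.04], 2.35], [[0.54, -2.79, 0.04], 2.35]]
```

View pics/w11.png

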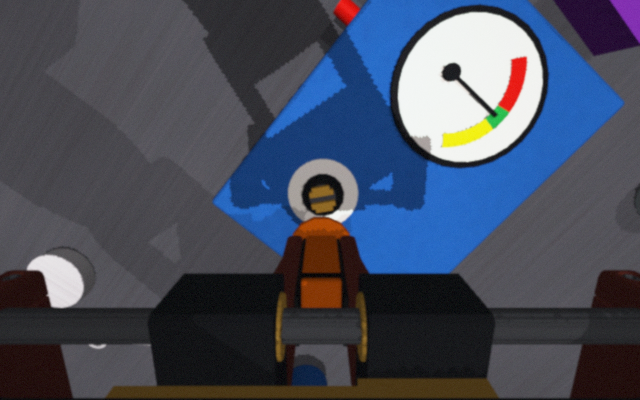

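The wrist view shows the needle tip on green at (497,118), the slot turned at (322,195) and the tool free.

arm_command(increments=[[[2, -2, 0], 2.4], [[2, -2, 0], 2.4], [[1.9, -2.1, 0], 2.4], [[1.8, -2.2, 0], 2.4], [[1.7, -2.3, 0], 2.4], [[1.6, -2.3, 0], 2.4], [[1.5, -2.4, 0], 2.4], [[1.4, -2.5, 0], 2.4], [[1.3, -2.5, 0], 2.4], [[1.2, -2.6, 0], 2.4], [[1.1, -2.6, 0], 2.4], [[1, -2.7, 0], 2.4], [[0.9, -2.7, 0], 2.4], [[0.8, -2.7, 0], 2.4], [[0.6, -2.8, 0], 2.4], [[0.5, -2.4, 0], 2], [[0, 0, 0], 0], [[0, 0, 0], 0], [[0, 0, 0], 0], [[0, 0, 0], 0]])

```text
t: 19.25
ee_pos: [546.2, 300.4, 191.5]
orientation: [3.122, -0.028, -0.092]
ft_force: [0.0, 0.1, 0.3]
width: 16.1
```

```bash
python3 st.py;python3 - <<'E'
from h import *
plan((545.9,292.3,205),1.24,2)
E
```

```text
19.25 ee [546.19 300.37 191.5 ] tip [542.78 299.38 133.61] yaw -1.06 F [0.02 0.05 0.27] M [-0.068 -0.112  0.017] zax [-0.0588 -0.0171]
pos [546.2 300.4 191.5] yaw -1.06 z-axis [-0.0581 -0.0194 -0.9981]
[[[-0.05, 0.42, -0.67], -1.15], [[-0.05, 0.42, -0.67], -1.15]]
```

arm_command(increments=[[[0.3, 0.8, 0], -1], [[0, 0, 0], -1], [[0, 0, 2], 0], [[0, 0, 2], 0], [[0, 0, 0], 0], [[0, 0, 0], 0], [[0, 0, 0], 0]])

```text
t: 19.95
ee_pos: [547.6, 288.0, 153.2]
orientation: [3.125, 0.024, -0.089]
ft_force: [-0.1, 0.1, -1.1]
width: 16.0
```

```bash
python3 st.py
```

```text
19.95 ee [547.61 287.98 153.17] tip [544.32 287.07  95.27] yaw 0.84 F [-0.1   0.1  -1.13] M [-0.043 -0.1    0.01 ] zax [-0.0568 -0.0157]
```

arm_command(increments=[[[0.1, -0.4, 0], 0], [[0, 0, 0], 0], [[0, 0, 0.8], 0], [[0, 0, 0.8], 0], [[0, 0, 0], 0], [[0, 0, 0], 0], [[0, 0, 0], 0]])

```text
t: 20.65
ee_pos: [548.7, 292.9, 137.9]
orientation: [3.127, 0.024, -0.084]
ft_force: [-0.2, -0.3, -0.6]
width: 15.8
```

```bash
python3 st.py; python3 - <<'E'
from h import *
o=get_obs()
a=get_image("scene");b=get_image("side")
w=get_image("wrist");cv2.imwrite("pics/w12.png",w[:,:,::-1])
r=[]
for n,im in(("scene",a),("side",b)):
    c=proj(n,[tip(o)])[0];u,v=c.astype(int);r.append(cv2.resize(im[v-30:v+30,u-30:u+30,::-1],None,fx=6,fy=6,interpolation=cv2.INTER_CUBIC))
    h=proj(n,[(545.7,291.7,55)])[0]-[u-30,v-30];print(n,(h*6).round(),((c-[u-30,v-30])*6).round())
cv2.imwrite("pics/l4.png",np.hstack(r))
E
```

```text
20.65 ee [548.71 292.92 137.87] tip [545.59 292.1   79.96] yaw 0.87 F [-0.17 -0.34 -0.64] M [ 0.007 -0.086  0.008] zax [-0.0538 -0.0141]
scene [177. 214.] [185. 181.]
side [188. 213.] [182. 183.]
```

View pics/l4.png

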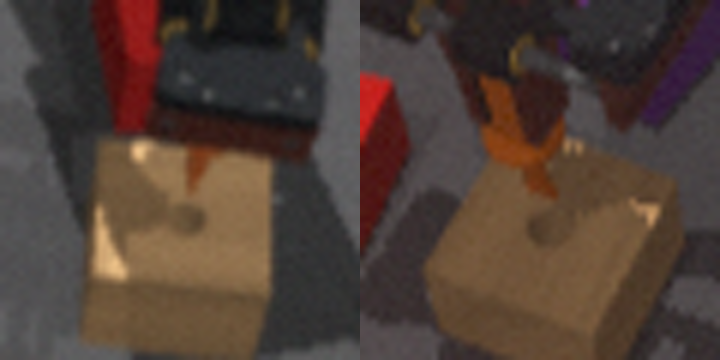

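View pics/w12.png

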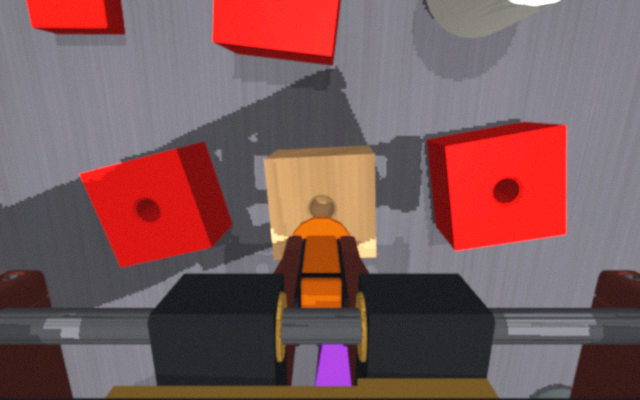

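```bash
python3 - <<'E'
from h import *
s=cv2.imread("pics/w12.png")
cv2.imwrite("pics/w12a.png",cv2.resize(s[140:270,255:385],None,fx=4.5,fy=4.5,interpolation=cv2.INTER_CUBIC))
o=get_obs();M=R.from_rotvec(o["orientation"]).as_matrix()
print("pred hole px",wproj([(545.7,291.7,55)],o),"flange rim low top",wproj([o["ee_pos"]+M@[0,-17,13]],o), wray([(321,206)],55,o))
E
```

```text
pred hole px [[321.93280358 208.60184218]] flange rim low top [[320.17859883 213.97009791]] [[544.96744154 293.71970432  55.        ]]
```

View pics/w12a.png

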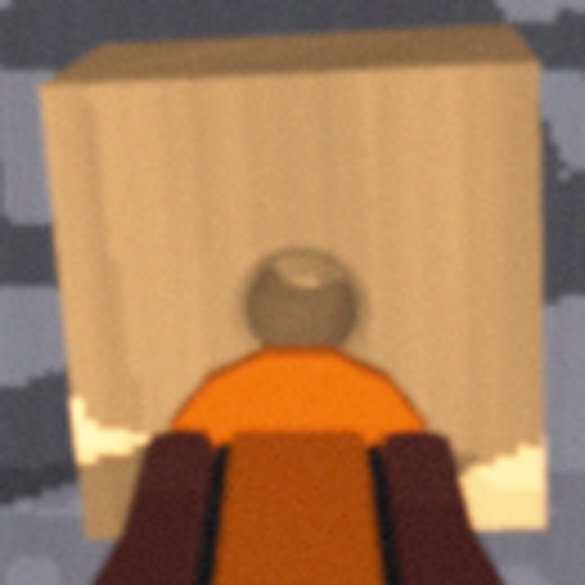

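arm_command(increments=[[[0, -0.2, 0], 0], [[0, 0, 0], 0], [[0.05, 0, 0.9], 0], [[0.05, 0, 0.9], 0], [[0.05, 0, 0.9], 0], [[0, 0, 0], 0], [[0, 0, 0], 0], [[0, 0, 0], 0]])

```text
t: 21.6
ee_pos: [548.7, 294.6, 108.2]
orientation: [3.127, 0.024, -0.085]
ft_force: [-0.1, -0.4, -0.3]
width: 16.2
```

```bash
python3 st.py
```

```text
21.6 ee [548.69 294.62 108.15] tip [545.55 293.8   50.25] yaw 0.87 F [-0.09 -0.43 -0.27] M [-0.029 -0.099 -0.015] zax [-0.0541 -0.0142]
```

arm_command(increments=[[[0.03, 0, 0.8], 0], [[0.03, 0, 0.8], 0], [[0.03, 0, 0.6], 0], [[0, 0, 0], 0], [[0, 0, 0], 0]])

```text
t: 22.1
ee_pos: [548.5, 294.3, 84.3]
orientation: [3.127, 0.024, -0.084]
ft_force: [0.5, -0.7, -1.3]
width: 15.9
```

```bash
python3 st.py; python3 - <<'E'
from h import *
o=get_obs()
a=get_image("scene");b=get_image("side");r=[]
for n,im in(("scene",a),("side",b)):
    u,v=proj(n,[(545.7,291.7,60)])[0].astype(int);r.append(cv2.resize(im[v-30:v+30,u-30:u+30,::-1],None,fx=6,fy=6,interpolation=cv2.INTER_CUBIC))
cv2.imwrite("pics/l5.png",np.hstack(r))
E
```

```text
22.1 ee [548.53 294.33  84.33] tip [545.41 293.52  26.42] yaw 0.87 F [ 0.45 -0.72 -1.25] M [-0.061 -0.098 -0.018] zax [-0.0537 -0.0141]
```

View pics/l5.png

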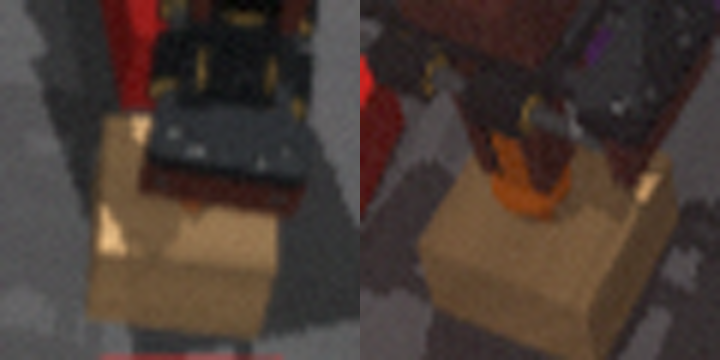

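The tool is in the hole with the flange still above the block. I lower the last 15 mm, the final part gently.

arm_command(increments=[[[0, 0, 0.7], 0], [[0, 0, 0.5], 0], [[0, 0, 0], 0], [[0, 0, 0], 0]])

```text
t: 22.6
ee_pos: [548.2, 294.3, 72.0]
orientation: [3.127, 0.024, -0.083]
ft_force: [-0.1, -0.5, -1.1]
width: 15.9
```

```bash
python3 st.py
```

```text
22.6 ee [548.18 294.34  72.  ] tip [545.12 293.56  14.09] yaw 0.87 F [-0.1  -0.5  -1.14] M [-0.041 -0.084  0.02 ] zax [-0.0527 -0.0135]
```

arm_command(increments=[[[-0.1, 0, 0.2], 0], [[0, 0, 0], 0], [[0, 0, 0], 0]])

```text
t: 22.9
ee_pos: [547.1, 294.4, 70.0]
orientation: [3.127, 0.024, -0.082]
ft_force: [-0.3, -0.3, -1.0]
width: 15.9
```

arm_command(increments=[[[0, 0, 0.1], 0], [[0, 0, 0], 0], [[0, 0, 0], 0]])

```text
t: 23.2
ee_pos: [547.2, 294.4, 69.2]
orientation: [3.128, 0.024, -0.082]
ft_force: [0.4, 0.0, -0.3]
width: 16.0
```

```bash
python3 st.py
```

```text
23.2 ee [547.17 294.43  69.2 ] tip [544.15 293.66  11.28] yaw 0.87 F [ 0.36  0.04 -0.31] M [-0.04  -0.154 -0.035] zax [-0.052  -0.0132]
```

arm_command(increments=[[[0, 0, 0], 0], [[0, 0, 0], 0], [[0, 0, 0], 0], [[0, 0, 0], 0], [[0, 0, 0], 0], [[0, 0, 0], 0], [[0, 0, 0], 0], [[0, 0, 0], 0]], gripper=0.6)

```text
t: 24.0
ee_pos: [547.5, 294.6, 69.6]
orientation: [3.128, 0.024, -0.08]
ft_force: [-0.4, -0.5, 0.1]
width: 52.8
```

```bash
python3 st.py; python3 - <<'E'
from h import *
w=get_image("wrist");cv2.imwrite("pics/w13.png",w[:,:,::-1])
E
```

```text
24.0 ee [547.53 294.58  69.62] tip [544.55 293.83  11.7 ] yaw 0.87 F [-0.43 -0.55  0.12] M [-0.049 -0.107 -0.054] zax [-0.0513 -0.0128]
```

View pics/w13.png

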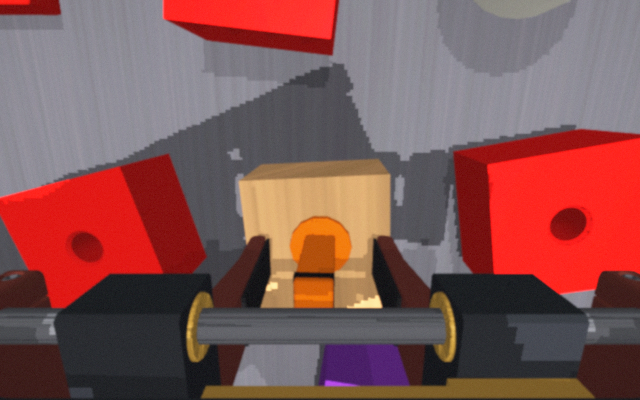

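The tool is free between the open fingers and standing. I retreat straight up and verify.

arm_command(increments=[[[0, 0, -1], 0], [[0, 0, -1.5], 0], [[0, 0, -2], 0], [[0, 0, -2], 0], [[0, 0, -2], 0], [[0, 0, -2], 0], [[0, 0, -2], 0], [[0, 0, 0], 0], [[0, 0, 0], 0], [[0, 0, 0], 0], [[0, 0, 0], 0]])

```text
t: 25.15
ee_pos: [554.9, 296.5, 207.7]
orientation: [3.131, 0.024, -0.073]
ft_force: [0.3, 0.7, -0.2]
width: 52.7
```

```bash
python3 st.py; python3 - <<'E'
from h import *
o=get_obs();w=get_image("wrist");a=get_image("scene");b=get_image("side");cv2.imwrite("pics/w14.png",w[:,:,::-1]);cv2.imwrite("pics/s14.png",a[:,:,::-1])
np.save("pics/w14.npy",np.r_[o["ee_pos"],o["orientation"]])
u,v=wproj([(545.5,292.5,90)],o)[0].astype(int);print(u,v)
u2,v2=proj("side",[(545.5,292.5,70)])[0].astype(int)
f=lambda im,u,v,h,k:cv2.resize(im[v-h:v+h,u-h:u+h,::-1],None,fx=k,fy=k,interpolation=cv2.INTER_CUBIC)
cv2.imwrite("pics/w14a.png",np.hstack([f(w,u,v,48,4),f(b,u2,v2,32,6)]))
E
```

```text
25.15 ee [554.86 296.5  207.69] tip [552.16 295.89 149.76] yaw 0.87 F [ 0.31  0.71 -0.19] M [-0.033 -0.06   0.037] zax [-0.0466 -0.0104]
315 200
```

View pics/w14a.png

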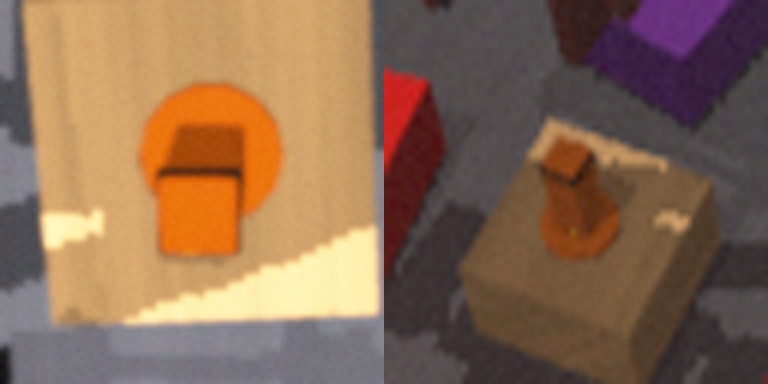

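View pics/s14.png

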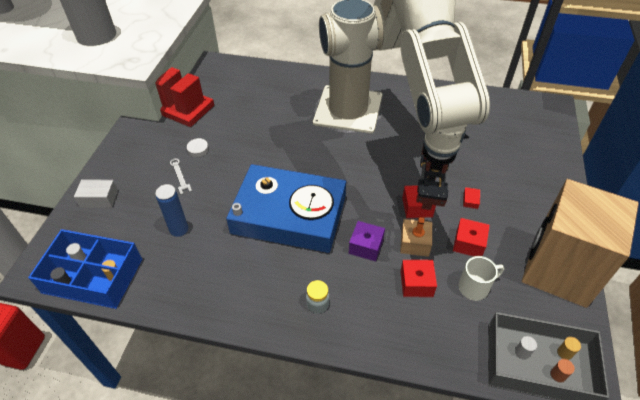

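```bash
python3 - <<'E'
from h import *
p=np.load("pics/w14.npy");o=dict(ee_pos=p[:3],orientation=p[3:])
c=lambda x,y:(267+(x+.5)/4-.5,152+(y+.5)/4-.5)
f=wray([c(211,154)],60,o)[0];t=wray([c(199.5,216)],112,o)[0];print("flange",f,"top",t,"tilt",np.hypot(*(t-f)[:2])/52)
e=wray([c(25,0),c(52,325),c(380,318),c(375,0)],55,o);print("holder pts",e.round(1))
s=cv2.imread("pics/s14.png");cv2.imwrite("pics/s14a.png",cv2.resize(s[155:250,222:352],None,fx=5,fy=5,interpolation=cv2.INTER_CUBIC))
d=cv2.absdiff(s,cv2.imread("pics/scene0.png")).max(2)>60;n,l,st,ce=cv2.connectedComponentsWithStats(d.astype(np.uint8))
for i in range(1,n):
    if st[i,4]>8:print(st[i],ce[i].round())
E
```

```text
flange [547.01483606 294.19198224  60.        ] top [547.37060938 294.07572795 112.        ] tilt 0.007197800120791348
holder pts [[503.1 328.6  55. ]
 [507.9 248.4  55. ]
 [588.7 252.8  55. ]
 [583.9 330.2  55. ]]
[ 120    0   61   74 1911] [149.  28.]
[ 305    0   52   72 1079] [328.  25.]
[345   0  21  19 259] [355.   9.]
[ 357    0  123  121 5231] [428.  58.]
[363  13  14  21  86] [369.  23.]
[338  46  28  18 326] [353.  55.]
[371  58   3   8  13] [372.  61.]
[162  70  17  13  75] [169.  74.]
[364  70   7   7  23] [367.  73.]
[180  74  18   8  79] [188.  78.]
[477  84  12  28 173] [484.  96.]
[ 367   89   91  172 6827] [411. 172.]
[325  97  11  21  69] [329. 107.]
[417  96  13  31 291] [423. 111.]
[193 101  13  12  57] [200. 108.]
[170 106   6   7  18] [173. 109.]
[313 111  30  15 185] [327. 120.]
[460 133   9   9  36] [464. 137.]
[323 178  22  32 243] [334. 188.]
[308 196   5  13  21] [310. 202.]
[353 222  31  27 261] [370. 232.]
```

View pics/s14a.png

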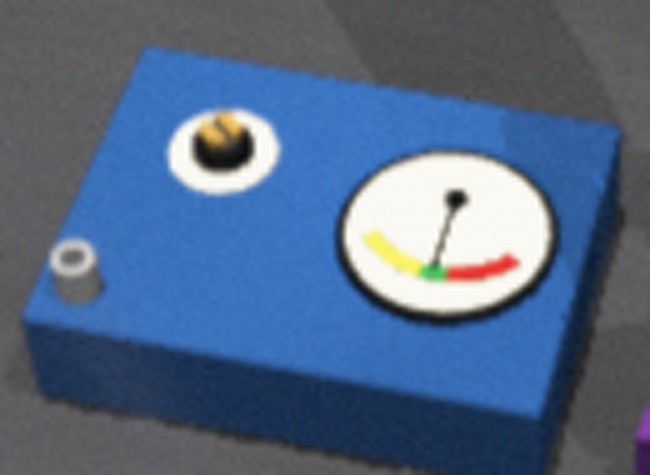

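```bash
python3 - <<'E'
import cv2
s=cv2.imread("pics/w14.png")
cv2.imwrite("pics/w14b.png",cv2.resize(s[130:250,250:380],None,fx=5,fy=5,interpolation=cv2.INTER_CUBIC))
E
```

```text
(no output)
```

View pics/w14b.png

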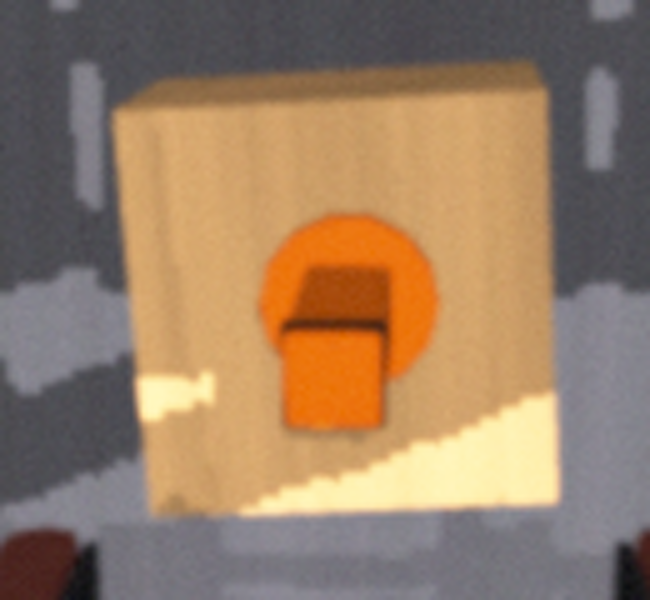

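```bash
python3 - <<'E'
from h import *
p=np.load("pics/w14.npy");o=dict(ee_pos=p[:3],orientation=p[3:])
c=lambda x,y:(250+(x+.5)/5-.5,130+(y+.5)/5-.5)
e=wray([c(115,107),c(150,516),c(559,503),c(547,90)],55,o);print(e.round(1),e.mean(0))
print(wray([c(349,302)],60,o),wray([c(334,376)],112,o))
for k,(x,y) in {"old w4":(0,0)}.items(): pass
E
python3 st.py
```

```text
[[502.8 329.2  55. ]
 [507.8 248.5  55. ]
 [588.5 253.8  55. ]
 [582.5 333.9  55. ]] [545.42076603 291.32040358  55.        ]
[[547.03668652 294.31284722  60.        ]] [[547.28421681 294.75111503 112.        ]]
25.3 ee [554.9  296.54 207.58] tip [552.19 295.93 149.65] yaw 0.88 F [ 0.42 -0.69 -0.81] M [ 0.034 -0.07   0.019] zax [-0.0468 -0.0106]
```

```bash
python3 - <<'E'
from workcell import *
print(close_job())
E
```

```text
the job is handed in; nothing more can be done
None
```

The needle stands in the middle of the green band and the tuning tool is back upright in its holder. I handed the job in after about 25 s of robot time; it reports no verdict.

**What I did:** I took the orange tool from the wooden holder and lined its blade up with the slot from the wrist picture. It dropped in without a sweep, and I turned the screw clockwise until the needle was centred. I then lifted the tool out, put it back in its hole, released it and backed off upwards.

**Last checks:**
- **Needle:** it read about -0.001 rad on the rectified dial after I lifted the blade, and it was still on green in the final scene picture.
- **Forces:** readings at the wrist stayed around 2–3 N while turning. These were read only at the end of each move, so short peaks in between would not show.
- **Tool in the holder:** it stands upright (about 0.01 rad tilt) with the flange flat on the block. I judged the seated height from the pictures only.
- **Centring:** the handle measured about 3.7 mm off the holder's centre, within the 6 mm limit. The blade's fit in the hole should not allow that much at this position, so part of it is probably calibration error.
- **Rest of the bench:** comparing the first and last scene pictures showed no change at any loose object.

**Disagreements:** The wrist camera and the fixed cameras differed by about 5 mm on the trimmer's position along the slot. This did not affect the fit. The arm also picked up 2–3.5° of tilt during the fast moves, which stayed within the limits.

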